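# Load a padlock in the sprung engraving jig

### The job

Set the padlock that lies on the engraving jig ready for engraving: draw the sprung curved arm back by its knob until the catch holds it and let go, then slide the padlock, flat on the bed, fully home into the corner of the fixed edge (its side flush against the long fence, its bottom end against the short stop, shackle pointing away from the stop). Then press the catch's tab so that the arm springs shut and holds the padlock there, and leave the other things on the desk where they are.

Things in the scene. Friction and masses are not known exactly. Their poses are not given: they have to be found in the camera images.
- jig: engraving jig fixed to the desk: grey plate 12.5 mm thick (jig x -112..+104 for y -56..+70; x -42..+104 for y -172..-56) with a flat bright metal bed (x -104..+58, y -48..+56), its top 14 mm above the origin. Origin at desk level under the bed; x points to the long fence (away from the robot at yaw 0), y to the short stop (left)
- jig_corner (a point): inner corner of the fixed edge, on the bed, at jig (x, y) = (50, 40). The edge is an L of steel bar 8 mm high over the bed: the long fence's face lies at jig x = 50, looks to -x and runs from y = -14 to 52; the short stop's face lies at jig y = 40, looks to -y and runs from x = 18 to 50
- padlock: the larger brass padlock, lying flat and loose on the bed near its front; 0.11 to 0.22 kg; origin on its underside, axes not square to it (use point padlock_mid)
- padlock_mid (a point): centre of the padlock's brass case, 40 mm along this x, 33.6 along y, 13 high (6.5 mm over the bed). x points to the side that goes to the fence, y from shackle to bottom (keyway) end. Shackle: 27 mm wide, 7 thick, 3 mm over the bed, reaches to y = -38. Home is at jig (30.0, 23.2), axes along the jig's. Starts 8 to 10 cm in front of home, 1 to 2.5 cm short of the stop, up to 0.2 rad askew
- swing (a joint): sprung arm's angle about its upright pivot at jig (83.5, -75.6), rad: 0 shut (at rest, roller inside the padlock's place), growing as it is drawn back, anticlockwise from above, towards the front right. Drawn past 1.30 it is taken by the catch and rests there; end stop at 1.40. About 0.08 when it presses on a padlock that is home. Drawing takes about 2 to 8 N at the knob, most just before 1.30
- clamp: the sprung curved arm: a steel bar with its origin on the pivot, at desk level; x points to its end, 110 mm away. There it carries a white nylon roller below (12 mm across, 2 to 15 mm over the bed), which presses on the body's near corner beside the shackle, and the black knob above on the same axis
- knob (a point): top of the upright black knob on the arm's end: a cylinder 14 mm thick, 28 high, from 28 to 56 mm over the bed (this point). At jig (12, 8) when the arm is shut, (-16, -122) when it is caught; it moves on a circle of 110 mm about the pivot
- catch_tab (a point): centre of the top of the catch's tab (18 x 18 mm, black rubber, 19 mm over the bed, at jig (53, -139)), the raised end of a bent spring-steel strip 16 mm wide, which runs to a small block at jig (2, -80). Pressed straight down about 6 mm (2 to 4 N) it frees the arm, which springs shut at once; its end stop is at about 11 mm. It rises again by itself
- small_padlock: smaller brass padlock on the desk, 43 x 37 x 13 mm, a bystander
- brush: flat swarf brush on the desk, 188 mm long, a bystander
- hexkey: black L hex key on the desk, 90 mm long, a bystander
Not all that is in view belongs to the job. What is shaped like the padlock but green is not meant.

How it is judged:
By the outcome, as a careful person would: the job done as asked, in the order asked, and still so for the second after the job is handed in, with the robot touching nothing.
It also fails if it takes over 54 s, if anything falls off the work surface, if the arm or the gripper's body presses on something with over 40 N, if the wrist force passes 120 N, or if a joint passes its speed limit or range.

### The arm

A 6-joint arm with a two-finger parallel gripper is mounted at the origin on a cart in front of the work surface, level with it; the furniture and walls round the work are solid. World frame = base frame: x ahead of the robot, y to its left, z up, the work surface at z = 0. Lengths are in mm, angles in rad, forces in N, time in s.
With the tool pointing down it reaches from about 275 to 850 mm from the base axis. Payload 5.2 kg.
Tool frame: the origin (TCP) lies at the very end of the fingers, on their centre line; the grasp point (between the pads) lies 19 mm behind it (robot.tcp_to_grasp is the distance from the TCP to the grasp point, in mm); y points along the fingers, x is the direction in which the jaws open and shut, and the axes are right-handed (so a half turn about y gives the same grasp; the last joint's range is limited). The gripper opens to 85 mm and grips with 20 to 120 N. Pads are 22 mm wide; open, the fingers measure 114 mm over their backs; the gripper's body (76 mm by 85 mm) begins 54 mm behind the grasp point. The pads swing forward as they close: fully open they stand 13 mm farther back than shut.
Start: joints at [1.1, 0.259, 1.535, -0, 1.348, -0.203], TCP at [145.513, 530.406, 231.31] pointing down, gripper open.
Joint ranges: [-3.14, 3.14], [-0.91, 2.08], [0.19, 2.58], [-1.22, 4.36], [0.22, 2.71], [-3.12, 3.12]. Speed limits (rad/s): [2.57, 2.57, 3.14, 3.14, 3.14, 3.14].

### API

Orientations are given as a unit quaternion [x, y, z, w].
In Python, from station import robot gives the robot as it stands.
- The arm moves only by the tool arm_command, never from a script. Its argument "steps" is a list of rows, each an object with "offset": the shift along the world's x, y, z in mm, a list of three; "dr": the turn, a rotation vector about the world's x, y, z in rad, a list of three; "grip": the finger opening in mm, from 0 to 85.4. In form: [{"offset": [dx, dy, dz], "dr": [rx, ry, rz], "grip": grip}, ...]. A call has 1 to 8 rows; each row is the pose to reach, as a shift and turn from the pose commanded when the call began; what a row does not reach only later rows make up. A row lasts 1/10 s, in which the tool goes at most 50 mm and 8.59 degrees, less where a joint would pass 70% of its speed; a pose out of reach is approached as far as the arm can. A call with a gripper value outside its range is refused whole. The fingers move at their own pace and stop on an object; "force" is the grip in N (left out, the last holds). Time passes only in rows, so rows that repeat a pose let the fingers close. It gives the time, the measured TCP pose, the force and the opening at its end, in the units of the state.
- robot.get_obs(): the state, without advancing time (a new reading comes with each control period).
- robot.snapshot(name): name is "side" or "top"; returns a dict with "img" (420x560x3 uint8, red, green, blue), "depth" (420x560 float32, mm along the optical axis (not along the pixel's ray), 0 where there is no reading), "camera_matrix" (3x3 intrinsics, pixels), "k1" (the pictures are not rectified: a ray, as slopes to the right and down, at radius r is drawn at 1 + k1 r^2 times it, then the intrinsics apply), "eye" and "rotation" of the camera in the world. Camera axes: x right, y up, looking along -z (the intrinsics and any distortion apply to the point x, -y, -z); pixel columns grow to the right and rows downward; lengths in mm; the calibration is good to about 2 mm. A picture is of the moment at which its call begins.
- robot.job_done(): hands the job in, once; it reports no verdict.
The state is a dict: "time": time; "qpos": joint angles; "dq": joint speeds; "effort": joint torques, N m; "tool_pos": TCP position; "orientation": TCP orientation; "wrist_force": force on the tool from outside, world axes, zero at the start; "wrist_torque": the same for the moment, N m; "grip_width": opening from 0.0 (shut) to 1.0 (fully open).
Only numpy, scipy, OpenCV 4.12 (cv2) and the standard library are available. Lean on these libraries where they do the work, as an engineer would, in place of code of your own. Each camera call takes 0.05 s, during which the arm holds its last target.

## Working session

There is one attempt and no reset: what is moved stays moved. The work goes in short steps, Python scripts to look and compute and a tool call to move; the robot and the scene stay as the last step left them, time stands still between calls to the robot, and variables do not carry over. Pictures are saved under pics/ and viewed, and the job is handed in when it is done.

Besides the shell and the picture viewer there is one more tool, called after ">>>" as name([rows], argument=value, ...), one row to a line, values as JSON. arm_command: Moves the arm, as the interface text tells. Its arguments: {"type":"object","properties":{"steps":{"type":"array","items":{"type":"object","properties":{"offset":{"type":"array","items":{"type":"number"}},"dr":{"type":"array","items":{"type":"number"}},"grip":{"type":"number"}}}},"force":{"type":"number"}},"required":["steps"]}

```bash
ls; mkdir -p pics
python3 - <<'E'
from station import robot
import cv2,pickle
print(robot.get_obs())
for n in("top","side"):
    s=robot.snapshot(n); cv2.imwrite(f"pics/{n}0.png",s["img"][:,:,::-1]); pickle.dump(s,open(f"{n}0.pkl","wb"))
    print(n,s["camera_matrix"],s["k1"],s["eye"],s["rotation"])
E
```

```text
pics
{'time': 0.0, 'qpos': array([ 1.10015687e+00,  2.59357792e-01,  1.53611346e+00, -7.54447560e-06,
        1.34800761e+00, -2.02777178e-01]), 'dq': array([-0.00028593,  0.00183987, -0.00156456, -0.00078193,  0.00157306,
        0.00241306]), 'effort': array([-1.26240673e-03, -4.46012986e+01, -2.90574360e+01, -4.65048342e-04,
        1.14025935e-02,  1.65797360e-05]), 'tool_pos': array([145.28425973, 529.89918214, 230.45455456]), 'orientation': array([ 0.56257888,  0.4281573 , -0.42935678, -0.56199563]), 'wrist_force': array([ 0.07761526, -0.31502468, -0.32088598]), 'wrist_torque': array([-0.04649805,  0.04474899, -0.01853759]), 'grip_width': 0.9991787515917904}
top [[478.40453018   0.         282.23701417]
 [  0.         478.40453018 204.68285405]
 [  0.           0.           1.        ]] -0.16360795462550626 [ 382.32036393  -38.65783308 1426.55125576] [-0.04040816  0.04543964  0.71187978 -0.69966392]
side [[544.64561851   0.         281.88456529]
 [  0.         544.64561851 210.3255688 ]
 [  0.           0.           1.        ]] 0.0653039097381359 [391.57023786 900.18563903 828.38109696] [-0.03852874  0.42848712  0.8999656  -0.07054249]
```

View pics/top0.png

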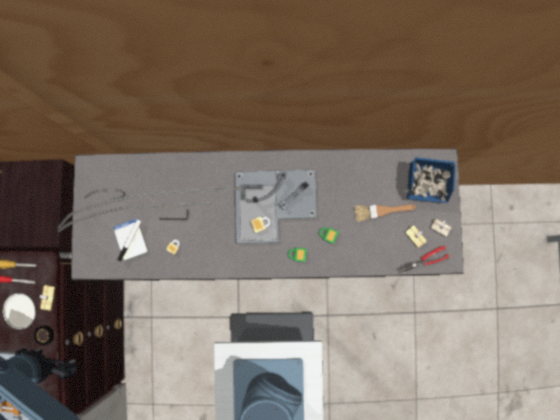

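View pics/side0.png

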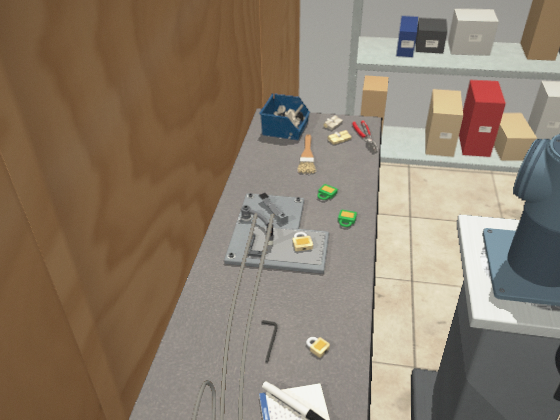

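```bash
cat > h.py <<'E'
import numpy as np,cv2,pickle
from scipy.spatial.transform import Rotation as R
def load(n): return pickle.load(open(n+".pkl","rb"))
def Rm(s):
    q=np.array(s["rotation"]); return R.from_quat(q).as_matrix()
def proj(s,P):
    P=np.atleast_2d(P).astype(float); c=(P-s["eye"])@Rm(s)
    u=c[:,0]/-c[:,2]; v=-c[:,1]/-c[:,2]; r2=u*u+v*v; f=1+s["k1"]*r2
    K=s["camera_matrix"]; return np.c_[K[0,0]*u*f+K[0,2],K[1,1]*v*f+K[1,2]]
def ray(s,px):
    px=np.atleast_2d(px).astype(float);K=s["camera_matrix"]
    a=(px[:,0]-K[0,2])/K[0,0]; b=(px[:,1]-K[1,2])/K[1,1]
    u,v=a.copy(),b.copy()
    for _ in range(30):
        f=1+s["k1"]*(u*u+v*v); u=a/f; v=b/f
    return np.c_[u,-v,-np.ones(len(u))]@Rm(s).T
def atz(s,px,z):
    d=ray(s,px); t=(z-s["eye"][2])/d[:,2]; return s["eye"]+d*t[:,None]
def cropim(s,x0,y0,x1,y1,k,fn):
    im=cv2.resize(s["img"][y0:y1,x0:x1,::-1],None,fx=k,fy=k,interpolation=cv2.INTER_CUBIC)
    cv2.imwrite(fn,im)
E
python3 - <<'E'
from h import *
t=load("top0");s=load("side0")
cropim(t,225,160,325,250,8-1,"pics/tc.png") if 0 else cropim(t,228,162,328,250,6,"pics/tc.png")
cropim(s,220,185,340,275,6,"pics/sc.png")
E
```

```text
(no output)
```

View pics/tc.png

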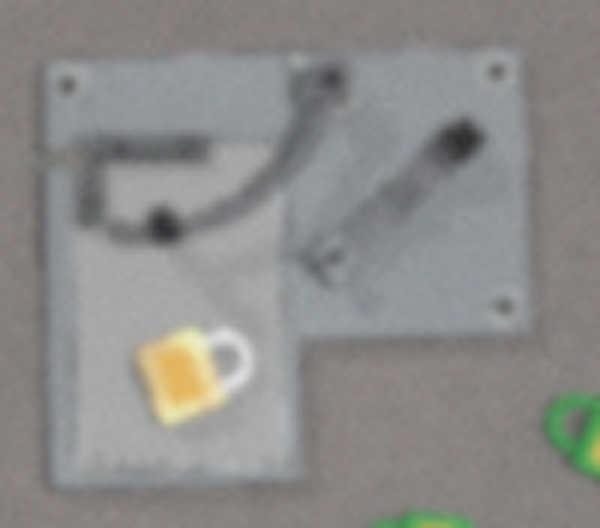

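View pics/sc.png

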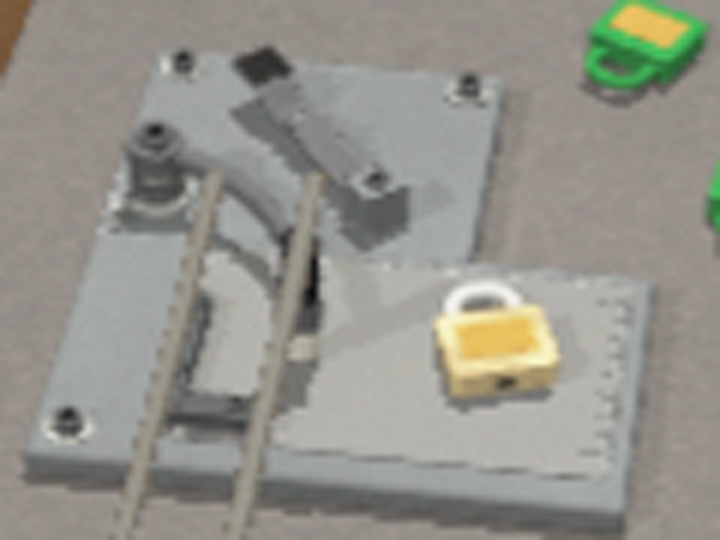

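```bash
cat > fit.py <<'E'
from h import *
from scipy.optimize import least_squares
t=load("top0");s=load("side0")
J=np.array([[104,70],[104,-172],[-42,-172],[-112,70],[-112,-56],[-42,-56]])
T=np.array([[45,62],[520,50],[525,328],[53,488],[298,478],[300,338]])/6+[228-.4,162-.4]
Js=np.array([[104,-172],[-42,-172],[-112,-56],[-112,70],[104,70]])
S=np.array([[165,52],[500,75],[650,283],[622,512],[30,458]])/6+[220-.4,185-.4]
def W(p,j,z):
    c,n=np.cos(p[2]),np.sin(p[2]); j=np.atleast_2d(j)
    return np.c_[p[0]+c*j[:,0]-n*j[:,1],p[1]+n*j[:,0]+c*j[:,1],np.full(len(j),z)]
if __name__=="__main__":
    ft=lambda p:(proj(t,W(p,J,12.5))-T).ravel()
    fs=lambda p:(proj(s,W(p,Js,12.5))-S).ravel()
    for f in (ft,fs,lambda p:np.r_[ft(p),fs(p)]):
        r=least_squares(f,[450,0,0]); print(r.x,r.fun.reshape(-1,2).round(1).tolist())
    p=r.x
    for n,d in(("top0",t),("side0",s)):
        im=cv2.resize(d["img"],None,fx=6,fy=6,interpolation=cv2.INTER_CUBIC)[:,:,::-1].copy()
        def dr(j,z,col,cl=True):
            q=((proj(d,W(p,j,z))+.4)*6).astype(int); cv2.polylines(im,[q.reshape(-1,1,2)],cl,col,1)
        dr([[104,70],[104,-172],[-42,-172],[-42,-56],[-112,-56],[-112,70]],12.5,(0,0,255))
        dr([[50,-14],[50,40],[18,40]],22,(0,255,0),False)
        dr([[-104,-48],[58,-48],[58,56],[-104,56]],14,(255,0,0))
        for (x,y,z) in((12,8,70),(53,-139,33),(83.5,-75.6,40)):
            q=((proj(d,W(p,[[x,y]],z))[0]+.4)*6).astype(int); cv2.circle(im,tuple(q),5,(255,0,255),1)
        x0,y0=(225,160) if n=="top0" else (218,185)
        cv2.imwrite(f"pics/ov_{n}.png",im[y0*6:(y0+92)*6,x0*6:(x0+120)*6])
    # strand depth
    for n,d,pts in(("top",t,[(120,213),(180,195),(220,190),(100,190)]),("side",s,[(232,330),(250,290),(225,380),(257,250),(269,225)])):
        for u,v in pts:
            w=d["depth"][v-4:v+5,u-6:u+7]; w=w[w>0]; print(n,u,v,w.min(),np.median(w))
E
python3 fit.py
```

```text
[5.55909544e+02 2.14447394e+01 1.16916456e-02] [[-1.0, -0.8], [0.2, -1.1], [1.3, 0.8], [-1.0, 0.1], [0.8, 0.6], [-0.3, 0.3]]
[5.53497526e+02 2.35854162e+01 1.43934961e-02] [[-1.6, -0.6], [1.1, 0.4], [1.0, -0.7], [0.9, 0.6], [-1.4, -0.4]]
[5.54536727e+02 2.22387294e+01 1.35686132e-02] [[-1.3, -0.3], [-0.1, -0.7], [1.0, 1.2], [-1.2, 0.6], [0.6, 1.0], [-0.5, 0.7], [-1.8, -1.0], [0.8, 0.1], [0.6, -1.1], [0.4, 0.1], [-1.8, -0.9]]
top 120 213 1309.8933 1431.9077
top 180 195 1321.1342 1438.5748
top 220 190 1313.9911 1439.3242
top 100 190 1358.9053 1438.827
side 232 330 899.4141 1032.0106
side 250 290 899.08 1112.2203
side 225 380 836.68134 949.06604
side 257 250 946.0567 1177.1378
side 269 225 977.7092 1218.5835
```

View pics/ov_top0.png

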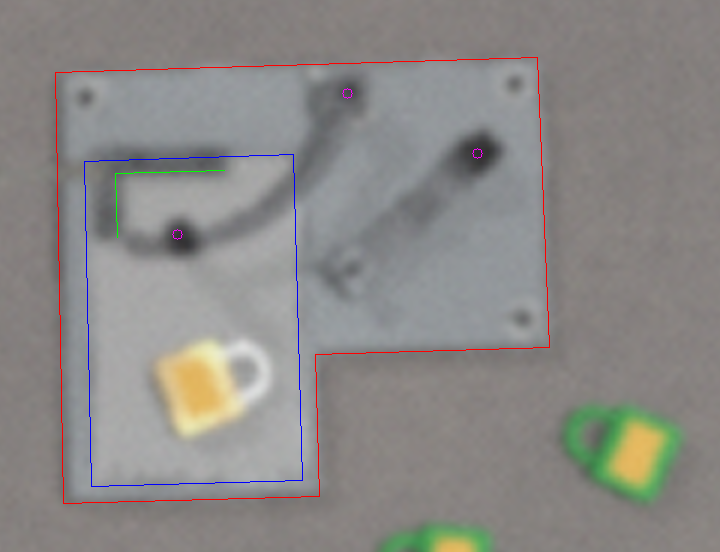

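View pics/ov_side0.png

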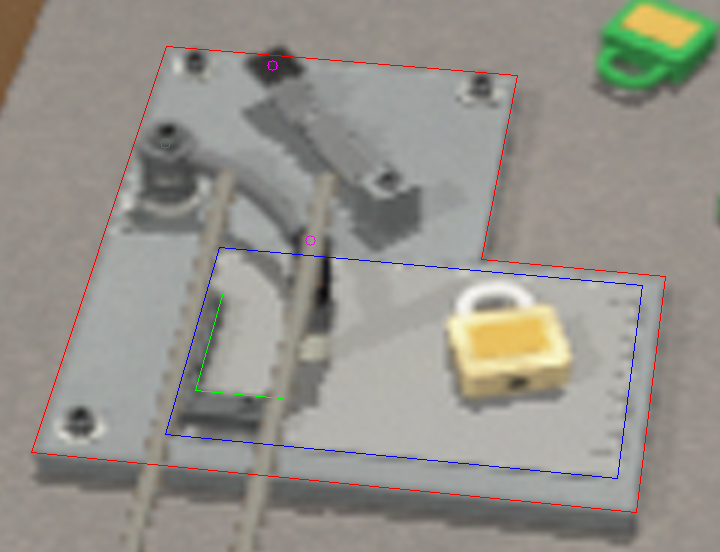

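Run:
```python
from h import *
for n in("top0","side0"):
    s=load(n); D=s["depth"]; v,u=np.mgrid[0:420,0:560]
    d=ray(s,np.c_[u.ravel(),v.ravel()]); P=s["eye"]+d*D.ravel()[:,None]
    ok=(D.ravel()>0)&(P[:,0]>300)&(P[:,0]<720)&(P[:,1]>-450)&(P[:,1]<700)&(P[:,2]>75)&(P[:,2]<600)
    Q=P[ok]; px=np.c_[u.ravel(),v.ravel()][ok]
    print(n,len(Q))
    for y in range(-450,700,50):
        m=(Q[:,1]>=y)&(Q[:,1]<y+50)
        if m.any(): print(y,m.sum(),Q[m].min(0).round(),Q[m].max(0).round(), np.unique((Q[m][:,0]//10*10)).tolist())
```

```text
top0 747
-450 5 [ 612. -437.   76.] [ 663. -427.   79.] [610.0, 650.0, 660.0]
50 36 [586.  60. 116.] [593. 100. 131.] [580.0, 590.0]
100 59 [537. 100. 113.] [592. 150. 196.] [530.0, 540.0, 580.0, 590.0]
150 92 [536. 150. 109.] [591. 199. 193.] [530.0, 540.0, 580.0, 590.0]
200 89 [538. 200. 107.] [591. 250. 181.] [530.0, 540.0, 580.0, 590.0]
250 91 [538. 250. 103.] [589. 299. 168.] [530.0, 540.0, 580.0]
300 83 [539. 301. 100.] [586. 350. 157.] [530.0, 540.0, 570.0, 580.0]
350 79 [537. 350.  94.] [582. 400. 144.] [530.0, 540.0, 570.0, 580.0]
400 94 [532. 400.  75.] [602. 449. 130.] [530.0, 540.0, 560.0, 570.0, 590.0, 600.0]
450 84 [523. 451.  75.] [602. 499. 107.] [520.0, 530.0, 550.0, 560.0, 590.0, 600.0]
500 35 [518. 500.  76.] [556. 530.  87.] [510.0, 520.0, 540.0, 550.0]
side0 1889
50 47 [585.  61. 118.] [592. 100. 126.] [580.0, 590.0]
100 84 [536. 100. 115.] [591. 150. 195.] [530.0, 540.0, 580.0, 590.0]
150 168 [536. 150. 113.] [590. 200. 194.] [530.0, 540.0, 580.0, 590.0]
200 181 [536. 201. 109.] [589. 250. 180.] [530.0, 540.0, 580.0]
250 207 [537. 250. 106.] [588. 300. 168.] [530.0, 540.0, 570.0, 580.0]
300 232 [538. 300. 102.] [585. 350. 156.] [530.0, 540.0, 570.0, 580.0]
350 266 [536. 351.  93.] [580. 400. 142.] [530.0, 540.0, 560.0, 570.0, 580.0]
400 368 [531. 400.  76.] [602. 450. 126.] [530.0, 540.0, 560.0, 570.0, 590.0, 600.0]
450 336 [524. 450.  75.] [603. 489. 109.] [520.0, 530.0, 550.0, 560.0, 590.0, 600.0]
```

Run:
```python
from h import *
t=load("top0");s=load("side0")
cropim(t,240,208,285,242,16,"pics/tp.png")
cropim(s,285,225,325,258,16,"pics/sp.png")
```

```text
(no output)
```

View pics/tp.png

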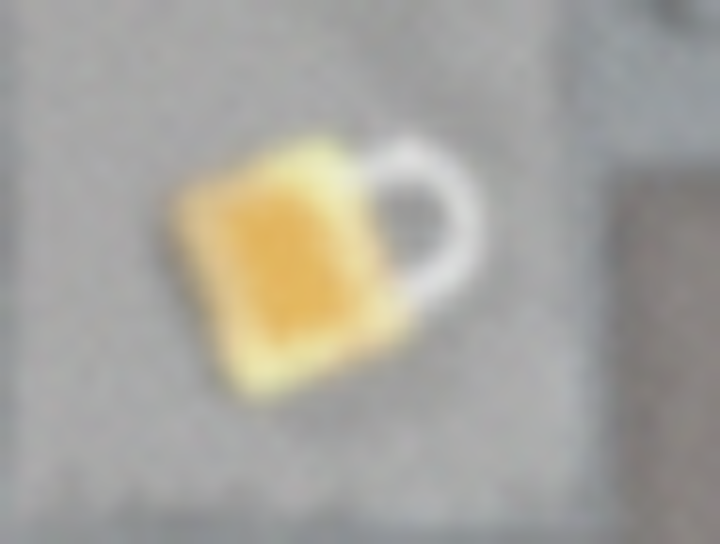

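View pics/sp.png

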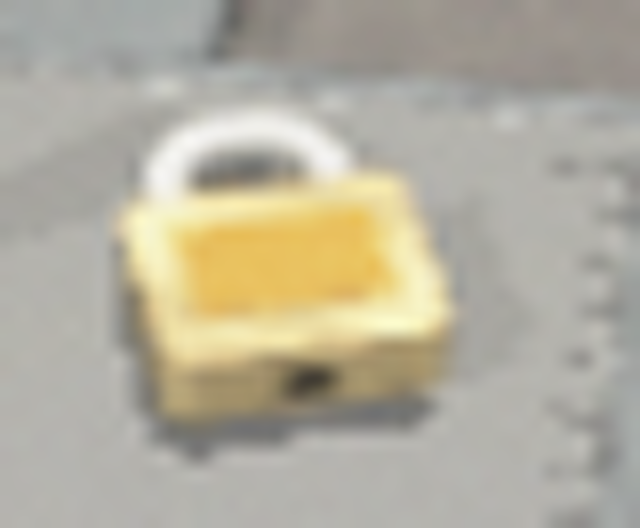

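```bash
cat > pad.py <<'E'
from fit import *
c=np.array([[20,16.8],[20,-16.8],[-20,-16.8],[-20,16.8]])
cs=c[[1,2,3,0]]
pt=np.array([[172,200],[325,135],[410,335],[248,400]])/16+[240-.47,208-.47]
ps=np.array([[125,215],[405,178],[450,320],[165,360]])/16+[285-.47,225-.47]
ft=lambda p:(proj(t,W(p,c,26.5))-pt).ravel()
fs=lambda p:(proj(s,W(p,cs,26.5))-ps).ravel()
jig=np.array([554.5,22.2,.0136])
for f in(ft,fs,lambda p:np.r_[ft(p),fs(p)]):
    r=least_squares(f,[470,10,.2]); p=r.x; print(p.round(3),r.fun.reshape(-1,2).round(1).tolist())
    c_,n_=np.cos(jig[2]),np.sin(jig[2]); d=p[:2]-jig[:2]
    print(" in jig",(c_*d[0]+n_*d[1]).round(1),(-n_*d[0]+c_*d[1]).round(1),(p[2]-jig[2]).round(3))
E
python3 pad.py
```

```text
[4.96568e+02 2.32410e+01 3.72000e-01] [[-0.6, 0.1], [0.5, -0.2], [0.3, -0.1], [-0.2, 0.2]]
 in jig -57.9 1.8 0.358
[4.95365e+02 2.41890e+01 3.31000e-01] [[-0.3, -0.7], [-0.1, -0.6], [0.4, 0.7], [0.0, 0.5]]
 in jig -59.1 2.8 0.317
[4.95817e+02 2.36420e+01 3.49000e-01] [[-0.6, 0.2], [0.5, 0.2], [0.1, 0.3], [-0.5, 0.4], [-0.6, -0.8], [-0.4, -0.8], [0.3, 0.4], [0.0, 0.4]]
 in jig -58.7 2.2 0.336
```

Run:
```python
from h import *
q=[ 0.56257888,  0.4281573 , -0.42935678, -0.56199563]
M=R.from_quat(q).as_matrix(); print(M.round(3)); print(np.arctan2(M[1,0],M[0,0]))
s=load("side0"); D=s["depth"]; v,u=np.mgrid[0:420,0:560]
d=ray(s,np.c_[u.ravel(),v.ravel()]); P=s["eye"]+d*D.ravel()[:,None]
ok=(D.ravel()>0)&(P[:,0]>500)&(P[:,0]<720)&(P[:,1]>-50)&(P[:,1]<150)&(P[:,2]>65)&(P[:,2]<600)
Q=P[ok];Q=Q[np.argsort(Q[:,1])]
for a in Q[::3]: print(a.round())
```

```text
[[ 0.265 -0.001 -0.964]
 [ 0.964 -0.002  0.265]
 [-0.002 -1.     0.   ]]
1.3029360568619144
[571.  25.  70.]
[561.  31.  68.]
[560.  34.  73.]
[562.  35.  66.]
[589.  61. 125.]
[586.  65. 126.]
[590.  67. 124.]
[592.  70. 121.]
[587.  72. 124.]
[585.  73. 122.]
[590.  77. 124.]
[592.  78. 120.]
[586.  80. 122.]
[589.  84. 125.]
[586.  87. 125.]
[590.  89. 124.]
[587.  92. 124.]
[587.  93. 123.]
[585.  95. 119.]
[588.  98. 124.]
[590. 101. 124.]
[587. 103. 121.]
[589. 104. 121.]
[591. 106. 120.]
[586. 109. 123.]
[586. 112. 120.]
[589. 114. 122.]
[585. 116. 118.]
[584. 118. 118.]
[588. 118. 123.]
[587. 122. 121.]
[591. 125. 118.]
[588. 126. 122.]
[588. 129. 122.]
[589. 131. 121.]
[589. 134. 121.]
[584. 137. 119.]
[590. 138. 119.]
[537. 140. 190.]
[589. 141. 119.]
[585. 143. 121.]
[587. 144. 120.]
[536. 145. 192.]
[538. 146. 195.]
[588. 147. 122.]
[541. 147. 193.]
[536. 148. 192.]
[584. 149. 117.]
```

```bash
cat > plan.py <<'E'
from h import *
import json,os
JIG=np.array([554.5,22.2,.0136])
def j2w(x,y,z=0):
    c,n=np.cos(JIG[2]),np.sin(JIG[2]); return np.array([JIG[0]+c*x-n*y,JIG[1]+n*x+c*y,z])
def ori(head,lx=0,ly=0):
    """jaw heading (rad), body lean toward (lx,ly) in deg components"""
    th=np.deg2rad(np.hypot(lx,ly)); ph=np.arctan2(ly,lx)
    a=np.array([-np.sin(th)*np.cos(ph),-np.sin(th)*np.sin(ph),-np.cos(th)])
    x=np.array([np.cos(head),np.sin(head),0]); x=x-(x@a)*a; x/=np.linalg.norm(x)
    return R.from_matrix(np.c_[x,a,np.cross(x,a)])
def start():
    if os.path.exists("cmd.json"):
        d=json.load(open("cmd.json")); return np.array(d["p"]),R.from_quat(d["q"])
    return np.array([145.5,530.4,231.3]),ori(1.303)
def plan(tg):
    """tg list of (pos,head,lx,ly); prints rows, stores last as commanded"""
    p0,r0=start()
    for pos,h,lx,ly in tg:
        o=np.round(np.array(pos)-p0,1); d=np.round((ori(h,lx,ly)*r0.inv()).as_rotvec(),3)
        print('{"offset":',o.tolist(),',"dr":',d.tolist(),"}")
    json.dump(dict(p=(p0+o).tolist(),q=(R.from_rotvec(d)*r0).as_quat().tolist()),open("cmd.json","w"))
E
python3 - <<'E'
from plan import *
print(j2w(12,8))
plan([((330,200,270),1.0,0,0),((460,-50,220),.72,0,0)])
E
```

```text
[566.39009361  30.36245514   0.        ]
{"offset": [184.5, -330.4, 38.7] ,"dr": [0.0, 0.0, -0.303] }
{"offset": [314.5, -580.4, -11.3] ,"dr": [0.0, 0.0, -0.583] }
```

Could be taken for the padlock (top picture): the brass one on the jig (260,225), the small brass one on the desk (173,247), and two green ones (330,235) and (299,255). I choose (260,225). It is brass, lies on the bed, and the close crop shows its case and shackle pointing right, at jig about (-58.7, 2.2) and about 0.33 rad askew. Two cables hang over the left of the jig at z ≈ 125 and z ≈ 190, with their ends at about (588,60) and (537,110), so I'll keep clear of them.

>>> arm_command([
  {"offset": [184.5,-330.4,38.7],"dr": [0,0,-0.303],"grip": 60},
  {"offset": [184.5,-330.4,38.7],"dr": [0,0,-0.303],"grip": 40},
  {"offset": [184.5,-330.4,38.7],"dr": [0,0,-0.303],"grip": 30},
  {"offset": [184.5,-330.4,38.7],"dr": [0,0,-0.303],"grip": 30},
  {"offset": [184.5,-330.4,38.7],"dr": [0,0,-0.303],"grip": 30},
  {"offset": [184.5,-330.4,38.7],"dr": [0,0,-0.303],"grip": 30},
  {"offset": [184.5,-330.4,38.7],"dr": [0,0,-0.303],"grip": 30},
  {"offset": [314.5,-580.4,-11.3],"dr": [0,0,-0.583],"grip": 30},
], force=20)

```text
time: 0.9
tool_pos: [339.6, 181.0, 260.8]
orientation: [0.645, 0.292, -0.29, -0.644]
wrist_force: [2.8, 0.0, 0.3]
grip_width: 0.348
```

>>> arm_command([
  {"offset": [120,-230,-40],"dr": [0,0,-0.27],"grip": 30},
  {"offset": [120,-230,-40],"dr": [0,0,-0.27],"grip": 30},
  {"offset": [120,-230,-40],"dr": [0,0,-0.27],"grip": 30},
  {"offset": [120,-230,-40],"dr": [0,0,-0.27],"grip": 30},
  {"offset": [120,-230,-40],"dr": [0,0,-0.27],"grip": 30},
  {"offset": [120,-230,-40],"dr": [0,0,-0.27],"grip": 30},
  {"offset": [120,-230,-40],"dr": [0,0,-0.27],"grip": 30},
])

```text
time: 1.6
tool_pos: [458.3, -48.8, 218.5]
orientation: [-0.677, -0.2, 0.202, 0.678]
wrist_force: [-0.3, 0.1, 0.3]
grip_width: 0.35
```

Run:
```python
from plan import *
from station import robot
o=robot.get_obs(); print(o["tool_pos"],o["qpos"],o["wrist_force"])
M=R.from_quat(o["orientation"]).as_matrix();print(M.round(3),np.arctan2(M[1,0],M[0,0]))
```

```text
[458.27848966 -48.83644049 218.50722987] [-3.48977299e-01  1.07991609e-01  1.75487060e+00  2.83379568e-05
  1.28091839e+00 -9.25582638e-01] [-0.30427881  0.14267903  0.28653891]
[[ 0.838 -0.002 -0.545]
 [ 0.545  0.001  0.838]
 [-0.001 -1.     0.002]] 0.5765983514233942
```

Run:
```python
from plan import *
json.dump(dict(p=[458.5,-49,219.3],q=ori(.577).as_quat().tolist()),open("cmd.json","w"))
plan([((530,-40,150),.72,0,-30),((566.4,8,106),.72,0,-30)])
```

```text
{"offset": [71.5, 9.0, -69.3] ,"dr": [0.523, -0.019, 0.071] }
{"offset": [107.9, 57.0, -113.3] ,"dr": [0.523, -0.019, 0.071] }
```

>>> arm_command([
  {"offset": [71.5,9.0,-69.3],"dr": [0.523,-0.019,0.071],"grip": 30},
  {"offset": [71.5,9.0,-69.3],"dr": [0.523,-0.019,0.071],"grip": 30},
  {"offset": [71.5,9.0,-69.3],"dr": [0.523,-0.019,0.071],"grip": 30},
  {"offset": [71.5,9.0,-69.3],"dr": [0.523,-0.019,0.071],"grip": 30},
  {"offset": [107.9,57,-113.3],"dr": [0.523,-0.019,0.071],"grip": 30},
  {"offset": [107.9,57,-113.3],"dr": [0.523,-0.019,0.071],"grip": 30},
  {"offset": [107.9,57,-113.3],"dr": [0.523,-0.019,0.071],"grip": 30},
])

```text
time: 2.3
tool_pos: [564.7, 13.9, 104.6]
orientation: [-0.472, -0.277, 0.163, 0.821]
wrist_force: [-0.5, -0.5, 0.2]
grip_width: 0.357
```

```bash
cat > look.py <<'E'
import sys
from h import *
from station import robot
tag=sys.argv[1]
o=robot.get_obs(); print(o["time"],o["tool_pos"].round(1),o["qpos"].round(2),o["wrist_force"].round(1),round(o["grip_width"]*85.4,1),o["orientation"].round(4).tolist())
for n in sys.argv[2:]:
    s=robot.snapshot(n); pickle.dump(s,open(f"{n}_{tag}.pkl","wb"))
    x0,y0,x1,y1=(225,150,325,250) if n=="top" else (215,170,345,275)
    cropim(s,x0,y0,x1,y1,6,f"pics/{n}_{tag}.png")
E
python3 look.py a side top
```

```text
2.3 [564.7  13.9 104.6] [-0.47  0.5   1.65  0.48  1.3  -1.33] [-0.5 -0.5  0.2] 30.5 [-0.4716, -0.2769, 0.1625, 0.8213]
```

View pics/side_a.png

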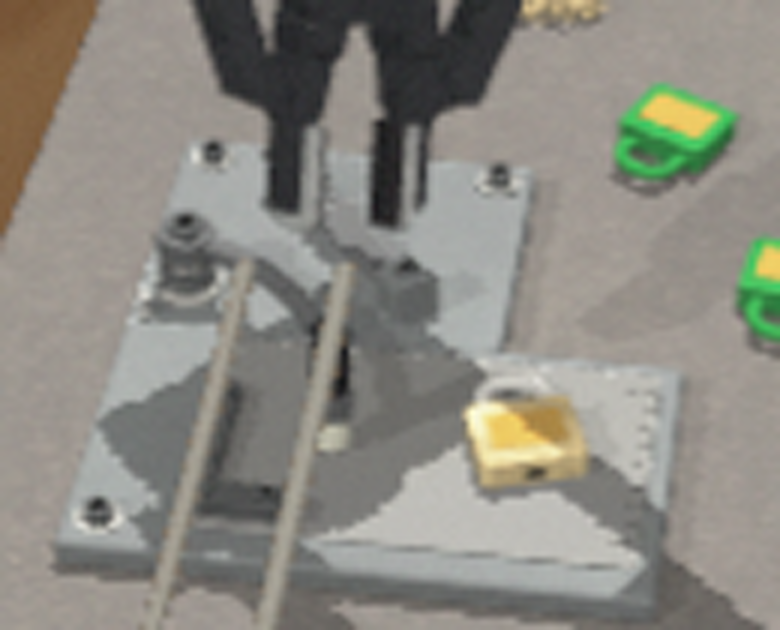

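View pics/top_a.png

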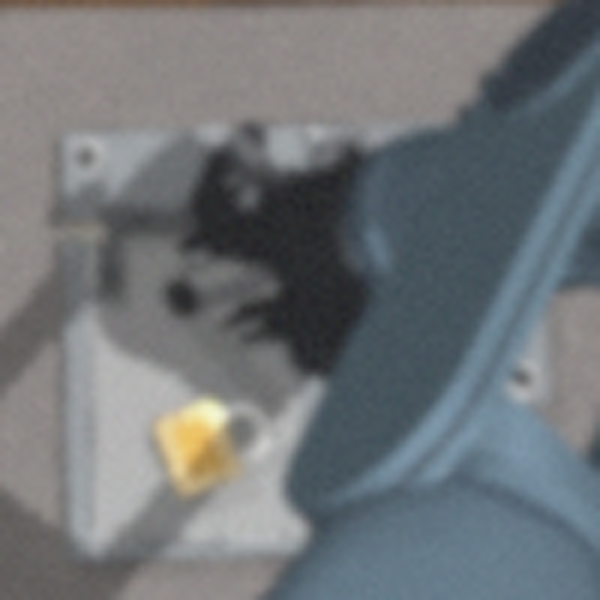

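Run:
```python
from plan import *
M=R.from_quat([-0.4716, -0.2769, 0.1625, 0.8213]); print(M.as_matrix().round(3)); print((M*ori(.72,0,-30).inv()).as_rotvec())
```

```text
[[ 0.794 -0.006 -0.608]
 [ 0.528  0.502  0.685]
 [ 0.302 -0.865  0.402]]
[0.00277676 0.00293292 0.00640942]
```

```bash
python3 look.py a2
```

```text
2.4 [565.2  11.7 106.5] [-0.47  0.49  1.65  0.48  1.3  -1.33] [ 0.2 -0.2 -0.9] 30.1 [-0.473, -0.2779, 0.1619, 0.8203]
```

>>> arm_command([
  {"offset": [0,0,0],"dr": [0,0,0],"grip": 28},
  {"offset": [0,0,0],"dr": [0,0,0],"grip": 28},
])

```text
time: 2.6
tool_pos: [566.2, 9.5, 107.4]
orientation: [-0.474, -0.278, 0.16, 0.82]
wrist_force: [-0.9, 0.0, -0.3]
grip_width: 0.325
```

```bash
python3 look.py a3
```

```text
2.6 [566.2   9.5 107.4] [-0.48  0.49  1.64  0.48  1.3  -1.33] [-0.9  0.  -0.3] 27.8 [-0.4742, -0.2782, 0.1602, 0.8198]
```

>>> arm_command([
  {"offset": [0,12,-25],"dr": [0,0,0],"grip": 28},
  {"offset": [0,24,-50],"dr": [0,0,0],"grip": 28},
  {"offset": [0,24,-50],"dr": [0,0,0],"grip": 28},
  {"offset": [0,24,-50],"dr": [0,0,0],"grip": 28},
])

```text
time: 3.0
tool_pos: [566.1, 33.3, 56.9]
orientation: [-0.474, -0.278, 0.16, 0.82]
wrist_force: [-0.3, 0.5, -0.0]
grip_width: 0.329
```

```bash
python3 look.py b side top
```

```text
3.0 [566.1  33.3  56.9] [-0.44  0.55  1.7   0.51  1.18 -1.36] [-0.3  0.5 -0. ] 28.1 [-0.4737, -0.2776, 0.1603, 0.8203]
```

View pics/side_b.png

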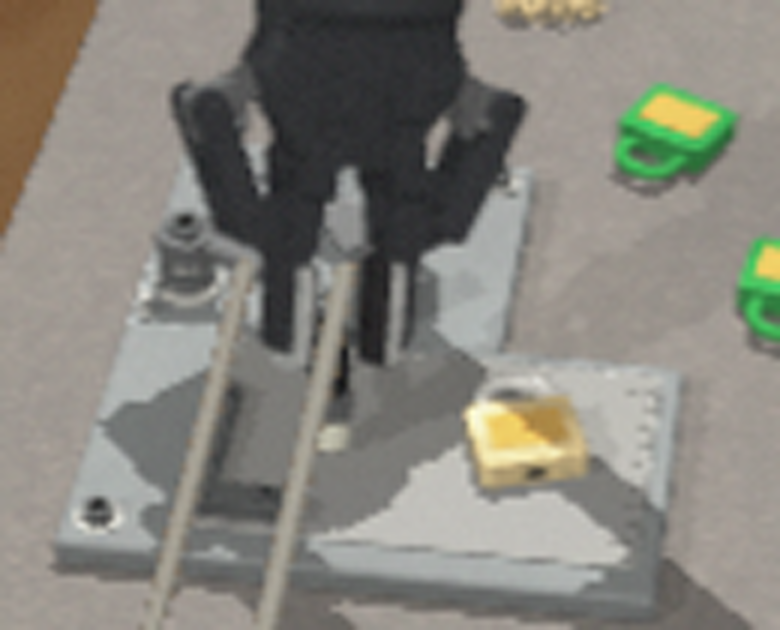

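View pics/top_b.png

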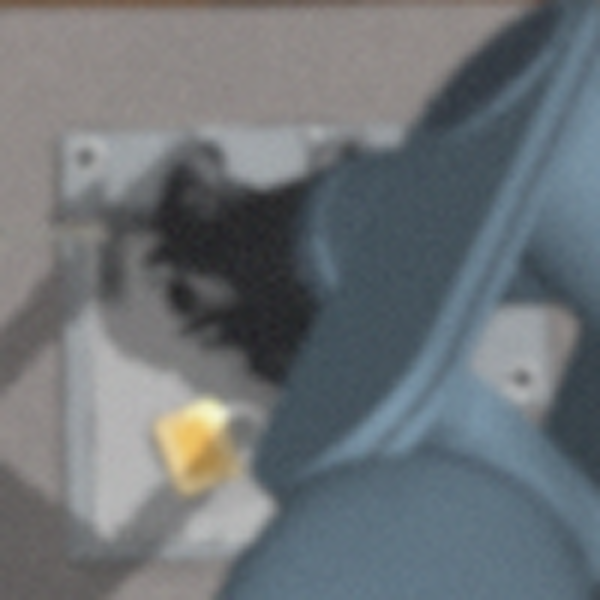

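```bash
cat >> plan.py <<'E'
def swing(s,ro=0):
    a=np.arctan2(83.6,-71.5)+s; L=max(0,1-s/1.0)*30
    p=j2w(83.5+(110+ro)*np.cos(a),-75.6+(110+ro)*np.sin(a),55+2*L/30); p[1]+=3*L/30
    return (p,.72+s,0,-L)
E
python3 - <<'E'
from plan import *
r=R.from_quat([-0.474, -0.278, 0.16, 0.82])
json.dump(dict(p=[566.3,33,57],q=ori(.72,0,-30).as_quat().tolist()),open("cmd.json","w"))
print((r*ori(.72,0,-30).inv()).as_rotvec())
plan([swing(s) for s in(0.06,.13,.2,.28,.36,.44,.52,.6)])
plan([swing(s) for s in(.68,.76,.84,.92,1.0,1.07,1.14,1.2)])
plan([swing(s) for s in(1.25,1.29,1.33,1.36,1.38,1.38)])
E
```

```text
[-0.000662   -0.00272647  0.00243659]
{"offset": [-4.7, -4.3, -0.1] ,"dr": [-0.031, -0.033, 0.059] }
{"offset": [-10.0, -10.1, -0.3] ,"dr": [-0.068, -0.069, 0.13] }
{"offset": [-14.9, -16.3, -0.4] ,"dr": [-0.104, -0.103, 0.202] }
{"offset": [-19.9, -23.8, -0.6] ,"dr": [-0.145, -0.138, 0.285] }
{"offset": [-24.4, -31.6, -0.7] ,"dr": [-0.186, -0.169, 0.37] }
{"offset": [-28.2, -39.8, -0.9] ,"dr": [-0.226, -0.197, 0.455] }
{"offset": [-31.4, -48.2, -1.0] ,"dr": [-0.265, -0.22, 0.539] }
{"offset": [-33.9, -56.9, -1.2] ,"dr": [-0.302, -0.239, 0.623] }
{"offset": [-1.8, -8.8, -0.2] ,"dr": [-0.042, -0.016, 0.082] }
{"offset": [-2.9, -17.8, -0.3] ,"dr": [-0.084, -0.028, 0.163] }
{"offset": [-3.4, -26.8, -0.5] ,"dr": [-0.125, -0.036, 0.243] }
{"offset": [-3.1, -35.8, -0.6] ,"dr": [-0.166, -0.041, 0.324] }
{"offset": [-2.1, -44.8, -0.8] ,"dr": [-0.207, -0.043, 0.404] }
{"offset": [-0.7, -52.4, -0.8] ,"dr": [-0.206, -0.05, 0.474] }
{"offset": [1.2, -59.8, -0.8] ,"dr": [-0.205, -0.058, 0.544] }
{"offset": [3.3, -66.1, -0.8] ,"dr": [-0.203, -0.064, 0.604] }
{"offset": [2.0, -5.1, 0.0] ,"dr": [-0.0, 0.0, 0.049] }
{"offset": [3.8, -9.1, 0.0] ,"dr": [-0.0, 0.0, 0.089] }
{"offset": [5.8, -13.1, 0.0] ,"dr": [-0.0, 0.0, 0.129] }
{"offset": [7.3, -16.0, 0.0] ,"dr": [-0.0, 0.0, 0.159] }
{"offset": [8.4, -17.9, 0.0] ,"dr": [-0.0, 0.0, 0.179] }
{"offset": [8.4, -17.9, 0.0] ,"dr": [-0.0, 0.0, 0.179] }
```

>>> arm_command([
  {"offset": [0,0,0],"dr": [0,0,0],"grip": 20},
  {"offset": [0,0,0],"dr": [0,0,0],"grip": 20},
  {"offset": [0,0,0],"dr": [0,0,0],"grip": 20},
])

```text
time: 3.4
tool_pos: [566.5, 33.2, 56.7]
orientation: [-0.474, -0.278, 0.16, 0.82]
wrist_force: [-0.6, -0.4, 0.6]
grip_width: 0.234
```

>>> arm_command([
  {"offset": [-4.7,-4.3,-0.1],"dr": [-0.031,-0.033,0.059],"grip": 20},
  {"offset": [-10.0,-10.1,-0.3],"dr": [-0.068,-0.069,0.13],"grip": 20},
  {"offset": [-14.9,-16.3,-0.4],"dr": [-0.104,-0.103,0.202],"grip": 20},
  {"offset": [-19.9,-23.8,-0.6],"dr": [-0.145,-0.138,0.285],"grip": 20},
  {"offset": [-24.4,-31.6,-0.7],"dr": [-0.186,-0.169,0.37],"grip": 20},
  {"offset": [-28.2,-39.8,-0.9],"dr": [-0.226,-0.197,0.455],"grip": 20},
  {"offset": [-31.4,-48.2,-1.0],"dr": [-0.265,-0.22,0.539],"grip": 20},
  {"offset": [-33.9,-56.9,-1.2],"dr": [-0.302,-0.239,0.623],"grip": 20},
])

```text
time: 4.2
tool_pos: [533.3, -23.4, 56.0]
orientation: [-0.498, -0.477, 0.385, 0.613]
wrist_force: [1.4, 2.9, 1.9]
grip_width: 0.237
```

```bash
python3 look.py c side
```

```text
4.2 [533.3 -23.4  56. ] [-0.39  0.43  1.78  0.23  1.02 -1.84] [1.4 2.9 1.9] 20.2 [-0.4981, -0.4772, 0.3854, 0.6129]
```

View pics/side_c.png

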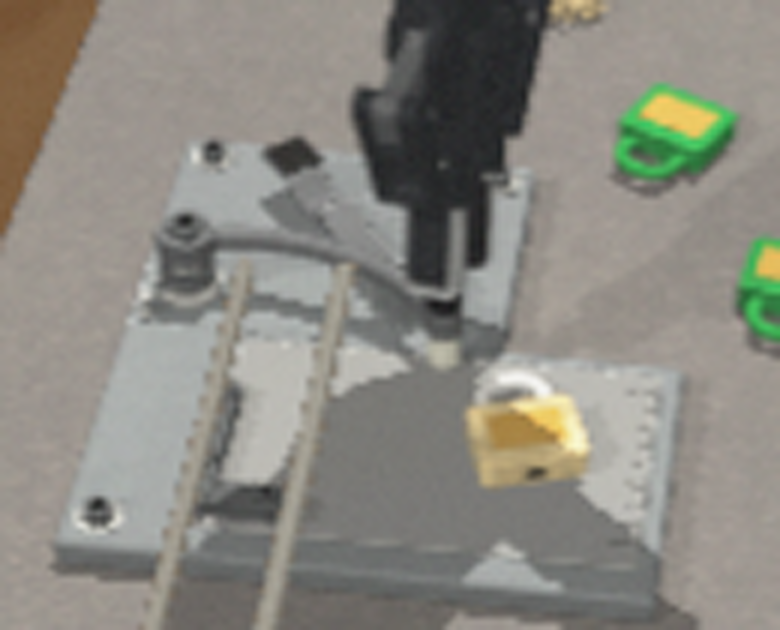

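The arm follows the fingers: knob at (440,295), force about 3 N. The roller passes clear of the padlock. I'm carrying on.

>>> arm_command([
  {"offset": [-1.8,-8.8,-0.2],"dr": [-0.042,-0.016,0.082],"grip": 20},
  {"offset": [-2.9,-17.8,-0.3],"dr": [-0.084,-0.028,0.163],"grip": 20},
  {"offset": [-3.4,-26.8,-0.5],"dr": [-0.125,-0.036,0.243],"grip": 20},
  {"offset": [-3.1,-35.8,-0.6],"dr": [-0.166,-0.041,0.324],"grip": 20},
  {"offset": [-2.1,-44.8,-0.8],"dr": [-0.207,-0.043,0.404],"grip": 20},
  {"offset": [-0.7,-52.4,-0.8],"dr": [-0.206,-0.05,0.474],"grip": 20},
  {"offset": [1.2,-59.8,-0.8],"dr": [-0.205,-0.058,0.544],"grip": 20},
  {"offset": [3.3,-66.1,-0.8],"dr": [-0.203,-0.064,0.604],"grip": 20},
])

```text
time: 5.05
tool_pos: [534.4, -87.5, 54.3]
orientation: [0.403, 0.581, -0.579, -0.406]
wrist_force: [-2.6, 11.8, 5.6]
grip_width: 0.236
```

>>> arm_command([
  {"offset": [2,-5.1,0],"dr": [0,0,0.049],"grip": 20},
  {"offset": [3.8,-9.1,0],"dr": [0,0,0.089],"grip": 20},
  {"offset": [5.8,-13.1,0],"dr": [0,0,0.129],"grip": 20},
  {"offset": [7.3,-16,0],"dr": [0,0,0.159],"grip": 20},
  {"offset": [8.4,-17.9,0],"dr": [0,0,0.179],"grip": 20},
  {"offset": [8.4,-17.9,0],"dr": [0,0,0.179],"grip": 20},
])

```text
time: 5.65
tool_pos: [542.8, -106.9, 53.8]
orientation: [0.35, 0.614, -0.614, -0.352]
wrist_force: [-3.7, 2.3, 2.6]
grip_width: 0.233
```

```bash
python3 look.py d side
```

```text
5.65 [ 542.8 -106.9   53.8] [-0.4   0.45  1.74  0.    0.96 -2.5 ] [-3.7  2.3  2.6] 19.9 [0.3503, 0.6138, -0.6136, -0.3523]
```

View pics/side_d.png

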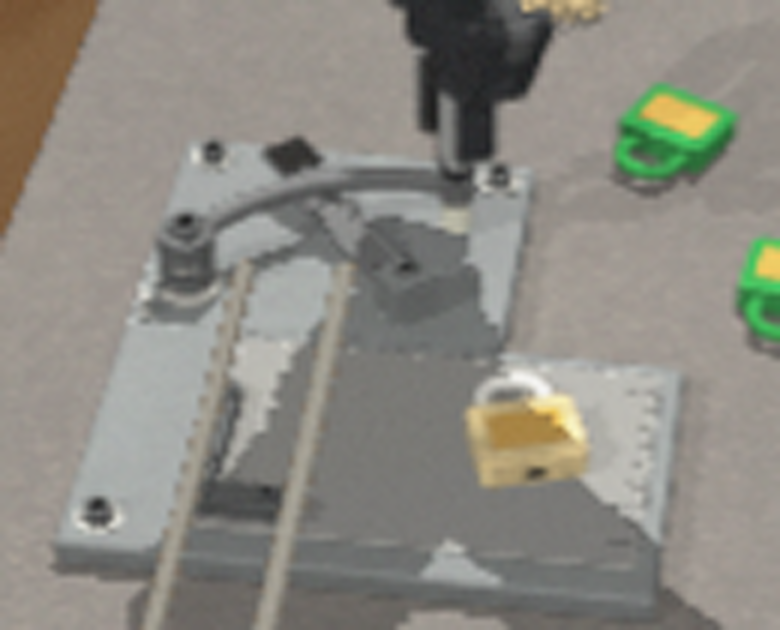

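>>> arm_command([
  {"offset": [0,0,0],"dr": [0,0,0],"grip": 34},
  {"offset": [0,0,0],"dr": [0,0,0],"grip": 40},
  {"offset": [0,0,0],"dr": [0,0,0],"grip": 40},
])

```text
time: 6.0
tool_pos: [544.8, -107.8, 54.5]
orientation: [0.352, 0.614, -0.614, -0.35]
wrist_force: [-1.0, 0.1, -0.5]
grip_width: 0.472
```

```bash
python3 look.py e side
```

```text
6.0 [ 544.8 -107.8   54.5] [-0.4   0.45  1.74  0.    0.95 -2.5 ] [-1.   0.1 -0.5] 40.3 [0.3519, 0.6139, -0.6136, -0.3503]
```

View pics/side_e.png

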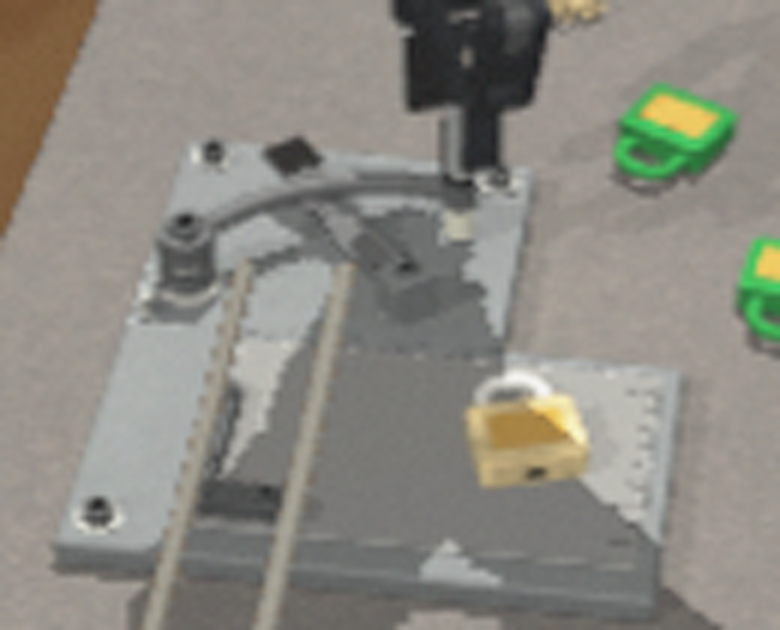

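```bash
cat >> plan.py <<'E'
def ax(lx,ly): return ori(0,lx,ly).as_matrix()[:,1]
def leanperp(h,L): return (L*np.sin(h),-L*np.cos(h))
E
python3 - <<'E'
from plan import *
p,q=start(); print(p,q.as_quat())
json.dump(dict(p=[544.5,-107.7,54.5],q=ori(2.1).as_quat().tolist()),open("cmd.json","w"))
h=.35;l=leanperp(h,35);T=j2w(-58.7,2.2,22); print(T,ax(*l))
plan([((544.5,-107.7,130),2.1,0,0)])
pre=T-60*ax(*l)
print(pre)
plan([(pre+[0,0,30],1.25,0,0),(pre+[0,0,30],h,*l)])
plan([(pre,h,*l),(T,h,*l)])
E
```

```text
[ 544.1 -107.9   55. ] [-0.35192863 -0.61336252  0.61318764  0.35204203]
[495.77550941  23.60150116  22.        ] [-0.1966781   0.53880205 -0.81915204]
{"offset": [0.0, 0.0, 75.5] ,"dr": [0.0, 0.0, 0.0] }
[507.57619556  -8.72662203  71.14912266]
{"offset": [-36.9, 99.0, -28.9] ,"dr": [0.0, 0.0, -0.85] }
{"offset": [-36.9, 99.0, -28.9] ,"dr": [0.235, 0.653, -1.689] }
{"offset": [-0.0, -0.0, -30.0] ,"dr": [-0.0, -0.0, -0.0] }
{"offset": [-11.8, 32.3, -79.1] ,"dr": [-0.0, -0.0, -0.0] }
```

>>> arm_command([
  {"offset": [0,0,38],"dr": [0,0,0],"grip": 40},
  {"offset": [0,0,75.5],"dr": [0,0,0],"grip": 40},
  {"offset": [0,0,75.5],"dr": [0,0,0],"grip": 60},
])

```text
time: 6.35
tool_pos: [547.7, -108.9, 135.1]
orientation: [0.355, 0.614, -0.613, -0.347]
wrist_force: [1.4, -0.4, 0.9]
grip_width: 0.628
```

>>> arm_command([
  {"offset": [-36.9,99.0,-28.9],"dr": [0,0,-0.85],"grip": 64},
  {"offset": [-36.9,99.0,-28.9],"dr": [0,0,-0.85],"grip": 64},
  {"offset": [-36.9,99.0,-28.9],"dr": [0,0,-0.85],"grip": 64},
  {"offset": [-36.9,99.0,-28.9],"dr": [0,0,-0.85],"grip": 64},
  {"offset": [-36.9,99.0,-28.9],"dr": [0,0,-0.85],"grip": 64},
  {"offset": [-36.9,99.0,-28.9],"dr": [0,0,-0.85],"grip": 64},
  {"offset": [-36.9,99.0,-28.9],"dr": [0,0,-0.85],"grip": 64},
])

```text
time: 7.05
tool_pos: [507.0, -8.2, 100.4]
orientation: [0.573, 0.414, -0.414, -0.573]
wrist_force: [0.8, 0.0, -0.1]
grip_width: 0.747
```

```bash
python3 - <<'E'
from plan import *
json.dump(dict(p=[507.6,-8.7,101.1],q=ori(1.25).as_quat().tolist()),open("cmd.json","w"))
h=.35;l=leanperp(h,35)
plan([((507.6,-8.7,101.1),h,*l)])
E
python3 look.py f
```

```text
{"offset": [0.0, 0.0, 0.0] ,"dr": [0.44, 0.453, -0.871] }
7.05 [507.   -8.2 100.4] [-0.24  0.31  1.81 -0.    1.02 -1.49] [ 0.8  0.  -0.1] 63.8 [0.5732, 0.4144, -0.4142, -0.5729]
```

>>> arm_command([
  {"offset": [0,0,0],"dr": [0.44,0.453,-0.871],"grip": 64},
  {"offset": [0,0,0],"dr": [0.44,0.453,-0.871],"grip": 64},
  {"offset": [0,0,0],"dr": [0.44,0.453,-0.871],"grip": 64},
  {"offset": [0,0,0],"dr": [0.44,0.453,-0.871],"grip": 64},
  {"offset": [0,0,0],"dr": [0.44,0.453,-0.871],"grip": 64},
  {"offset": [0,0,0],"dr": [0.44,0.453,-0.871],"grip": 64},
  {"offset": [0,0,0],"dr": [0.44,0.453,-0.871],"grip": 64},
  {"offset": [0,0,0],"dr": [0.44,0.453,-0.871],"grip": 64},
])

```text
time: 7.85
tool_pos: [506.9, -9.9, 99.3]
orientation: [-0.454, -0.08, 0.154, 0.874]
wrist_force: [-0.2, -0.4, 0.4]
grip_width: 0.75
```

>>> arm_command([
  {"offset": [0,0,-30],"dr": [0,0,0],"grip": 64},
  {"offset": [-4,11,-47],"dr": [0,0,0],"grip": 64},
  {"offset": [-4,11,-47],"dr": [0,0,0],"grip": 64},
])

```text
time: 8.15
tool_pos: [500.8, 4.4, 52.1]
orientation: [-0.453, -0.082, 0.157, 0.873]
wrist_force: [-0.9, -1.0, -0.3]
grip_width: 0.749
```

```bash
python3 look.py g side top
python3 - <<'E'
from plan import *
from station import robot
M=R.from_quat(robot.get_obs()["orientation"]); print((M*ori(.35,*leanperp(.35,35)).inv()).as_rotvec())
E
```

```text
8.15 [500.8   4.4  52.1] [-0.5   0.6   1.66  0.39  1.38 -1.03] [-0.9 -1.  -0.3] 63.9 [-0.4534, -0.0815, 0.1575, 0.8735]
[-2.94379122e-05 -2.68527695e-03  5.06164077e-03]
```

View pics/side_g.png

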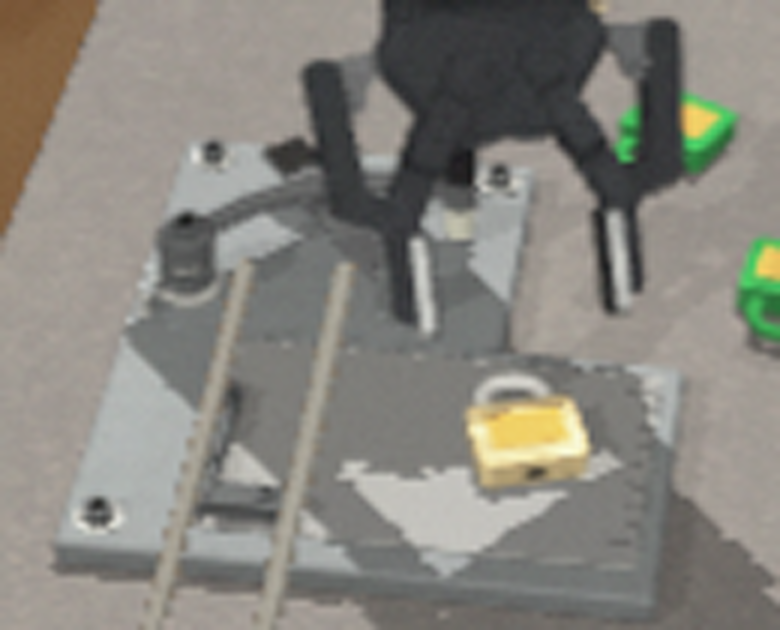

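View pics/top_g.png

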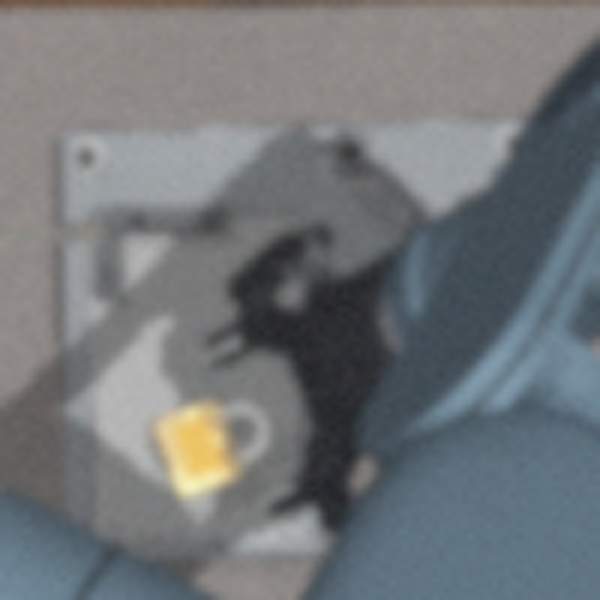

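>>> arm_command([
  {"offset": [-4,10,-16],"dr": [0,0,0],"grip": 64},
  {"offset": [-7,20,-31],"dr": [0,0,0],"grip": 64},
  {"offset": [-7,20,-31],"dr": [0,0,0],"grip": 64},
  {"offset": [-7,20,-31],"dr": [0,0,0],"grip": 64},
])

```text
time: 8.65
tool_pos: [496.8, 22.3, 23.8]
orientation: [-0.455, -0.083, 0.155, 0.873]
wrist_force: [-0.7, -0.2, -0.3]
grip_width: 0.748
```

```bash
python3 look.py h side
```

```text
8.65 [496.8  22.3  23.8] [-0.48  0.63  1.71  0.41  1.3  -1.05] [-0.7 -0.2 -0.3] 63.9 [-0.4551, -0.0827, 0.1552, 0.8729]
```

View pics/side_h.png

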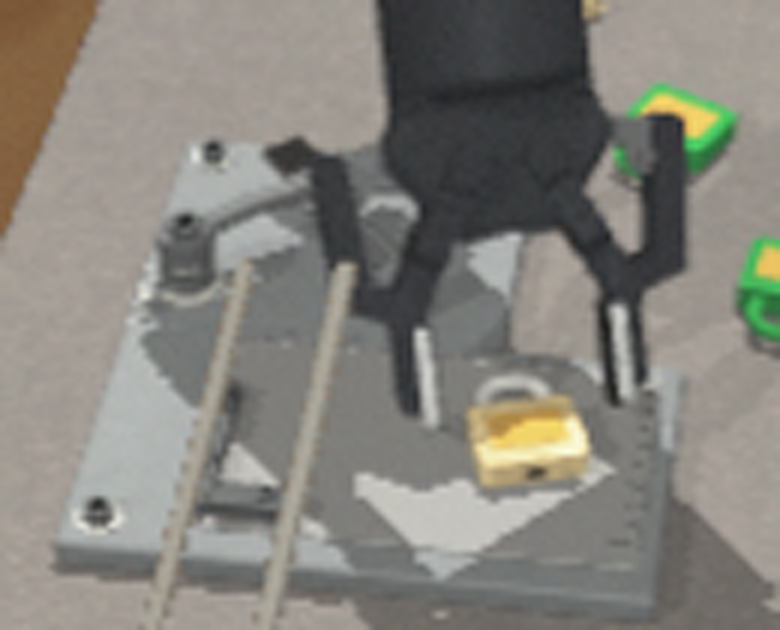

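>>> arm_command([
  {"offset": [-2,6,-3],"dr": [0,0,0],"grip": 56},
  {"offset": [-2,6,-3],"dr": [0,0,0],"grip": 50},
  {"offset": [-2,6,-3],"dr": [0,0,0],"grip": 46},
])

```text
time: 9.0
tool_pos: [494.1, 28.7, 20.0]
orientation: [-0.455, -0.082, 0.155, 0.873]
wrist_force: [-0.0, -0.3, -0.4]
grip_width: 0.536
```

```bash
python3 look.py i side
```

```text
9.0 [494.1  28.7  20. ] [-0.47  0.63  1.72  0.42  1.29 -1.04] [-0.  -0.3 -0.4] 45.7 [-0.4547, -0.0818, 0.155, 0.8732]
```

View pics/side_i.png

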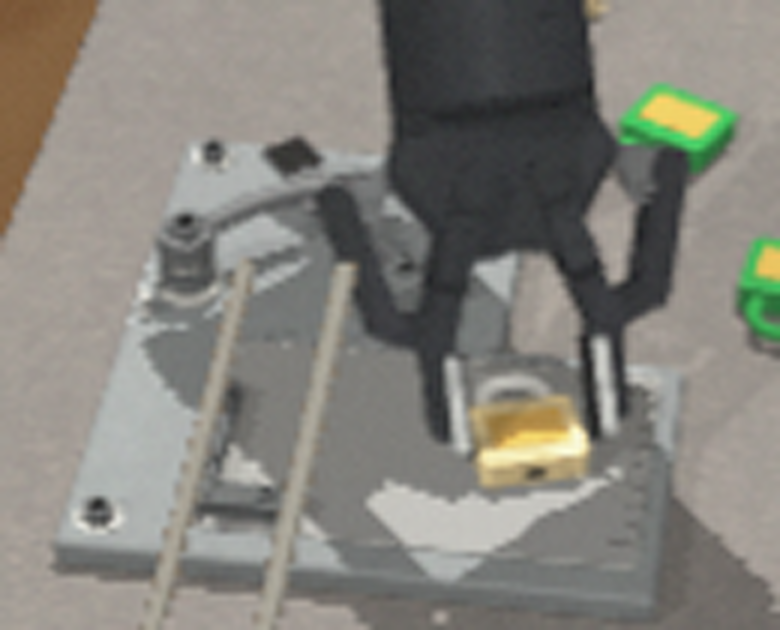

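>>> arm_command([
  {"offset": [0,0,0],"dr": [0,0,0],"grip": 40},
  {"offset": [0,0,0],"dr": [0,0,0],"grip": 36},
  {"offset": [0,0,0],"dr": [0,0,0],"grip": 36},
], force=25)

```text
time: 9.35
tool_pos: [494.5, 28.5, 20.1]
orientation: [-0.455, -0.082, 0.155, 0.873]
wrist_force: [1.4, -0.3, 4.8]
grip_width: 0.46
```

```bash
python3 look.py j side
python3 - <<'E'
from plan import *
# cmd estimate
json.dump(dict(p=[494.1,28.7,20.0],q=ori(.35,*leanperp(.35,35)).as_quat().tolist()),open("cmd.json","w"))
off=np.array(j2w(0,0)[:2])*0
h=.35; c0=j2w(-58.7,2.2)[:2]; tcp=np.array([494.1,28.7]); ux=np.array([np.cos(h),np.sin(h)]);uy=np.array([-np.sin(h),np.cos(h)])
b=(tcp-c0)@uy; print("tcp ahead of centre along padlock y",b)
def tgt(jx,jy,hh):
    p=j2w(jx,jy,20.0); return (p+b*np.array([-np.sin(hh),np.cos(hh),0]),hh,*leanperp(hh,35))
plan([tgt(-45,3,.2),tgt(-25,5,.08),tgt(-5,8,.0136),tgt(8,14,.0136),tgt(10,19,.0136)])
E
```

```text
9.35 [494.5  28.5  20.1] [-0.47  0.63  1.72  0.42  1.29 -1.04] [ 1.4 -0.3  4.8] 39.3 [-0.4548, -0.0819, 0.1546, 0.8733]
tcp ahead of centre along padlock y 5.363919194767716
{"offset": [14.3, 1.1, 0.0] ,"dr": [0.0, -0.0, -0.15] }
{"offset": [34.9, 3.5, 0.0] ,"dr": [0.0, -0.0, -0.27] }
{"offset": [55.2, 6.8, 0.0] ,"dr": [0.0, -0.0, -0.336] }
{"offset": [68.1, 13.0, 0.0] ,"dr": [0.0, -0.0, -0.336] }
{"offset": [70.1, 18.0, 0.0] ,"dr": [0.0, -0.0, -0.336] }
```

View pics/side_j.png

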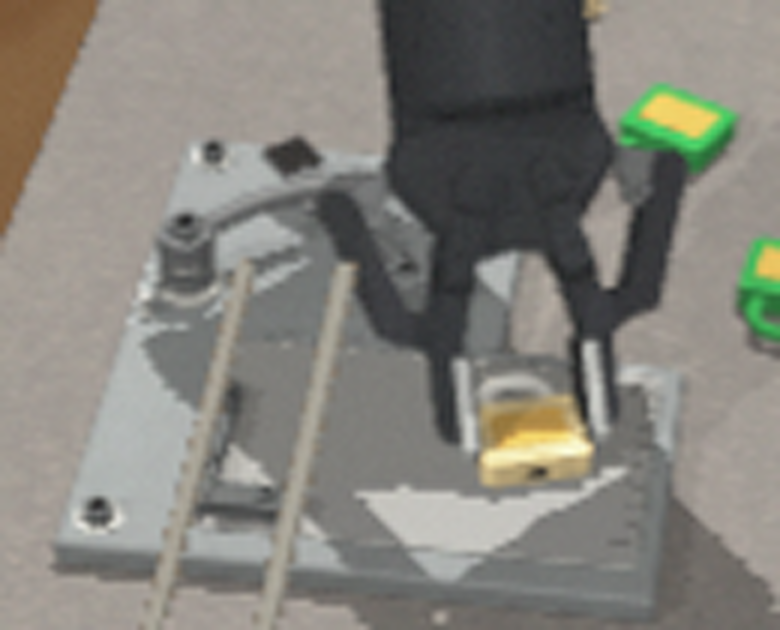

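>>> arm_command([
  {"offset": [7,0.5,0.5],"dr": [0,0,-0.07],"grip": 36},
  {"offset": [14.3,1.1,0.5],"dr": [0,0,-0.15],"grip": 36},
  {"offset": [24,2,0.5],"dr": [0,0,-0.21],"grip": 36},
  {"offset": [34.9,3.5,0.5],"dr": [0,0,-0.27],"grip": 36},
  {"offset": [45,5,0.5],"dr": [0,0,-0.31],"grip": 36},
  {"offset": [55.2,6.8,0.5],"dr": [0,0,-0.336],"grip": 36},
  {"offset": [68,12,0.5],"dr": [0,0,-0.336],"grip": 36},
  {"offset": [70,16,0.5],"dr": [0,0,-0.336],"grip": 36},
])

```text
time: 10.2
tool_pos: [566.3, 44.6, 20.2]
orientation: [-0.463, -0.006, 0.006, 0.887]
wrist_force: [-0.1, -1.7, 0.9]
grip_width: 0.459
```

```bash
python3 look.py k side top
```

```text
10.2 [566.3  44.6  20.2] [-0.46  0.64  1.71  0.59  1.17 -0.81] [-0.1 -1.7  0.9] 39.2 [-0.4625, -0.0056, 0.0063, 0.8866]
```

View pics/side_k.png

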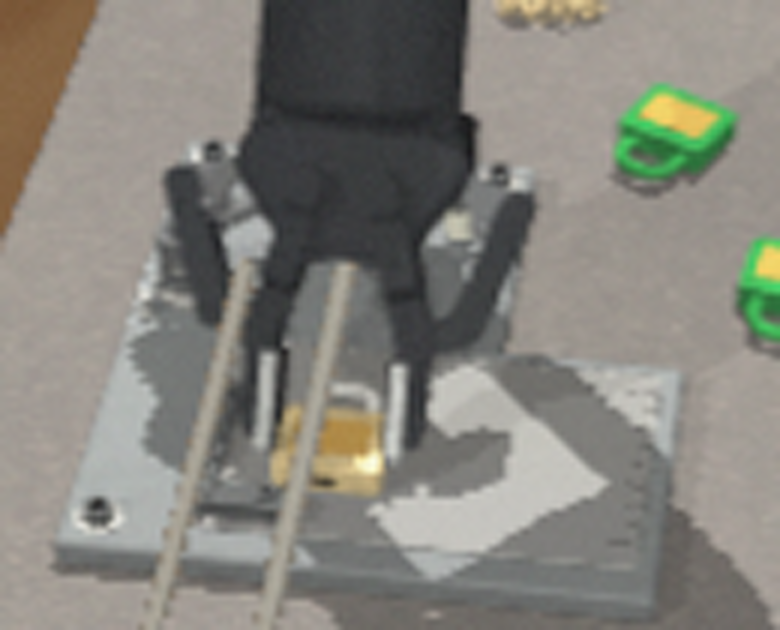

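View pics/top_k.png

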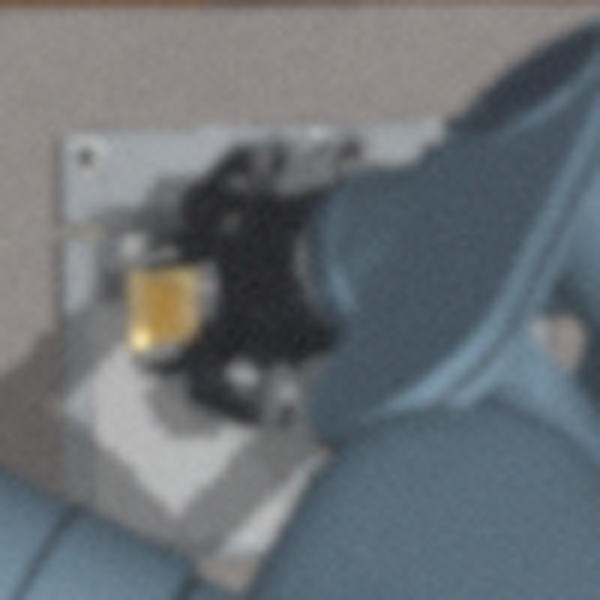

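>>> arm_command([
  {"offset": [-2,1.5,0.3],"dr": [0,0,0],"grip": 36},
  {"offset": [-2,3,0.3],"dr": [0,0,0],"grip": 36},
  {"offset": [-2,4.5,0.3],"dr": [0,0,0],"grip": 36},
  {"offset": [-2,5.5,0.3],"dr": [0,0,0],"grip": 36},
  {"offset": [-2,5.5,0.3],"dr": [0,0,0],"grip": 36},
])

```text
time: 10.8
tool_pos: [561.7, 49.9, 20.5]
orientation: [-0.462, -0.004, 0.007, 0.887]
wrist_force: [-0.6, -2.3, -0.7]
grip_width: 0.459
```

>>> arm_command([
  {"offset": [0,1,0],"dr": [0,0,0],"grip": 36},
  {"offset": [0,1,0],"dr": [0,0,0],"grip": 36},
])

```text
time: 11.0
tool_pos: [561.8, 49.9, 20.4]
orientation: [-0.463, -0.004, 0.007, 0.886]
wrist_force: [-3.6, -6.3, 0.7]
grip_width: 0.459
```

>>> arm_command([
  {"offset": [0,1,0],"dr": [0,0,0],"grip": 36},
  {"offset": [0,1,0],"dr": [0,0,0],"grip": 36},
  {"offset": [0,1,0],"dr": [0,0,0],"grip": 36},
])

```text
time: 11.3
tool_pos: [561.8, 50.0, 20.4]
orientation: [-0.463, -0.004, 0.007, 0.886]
wrist_force: [-5.1, -10.1, 1.8]
grip_width: 0.458
```

```bash
python3 look.py l side top
```

```text
11.3 [561.8  50.   20.4] [-0.45  0.63  1.72  0.59  1.16 -0.81] [ -5.1 -10.1   1.8] 39.1 [-0.4633, -0.0045, 0.0068, 0.8861]
```

View pics/side_l.png

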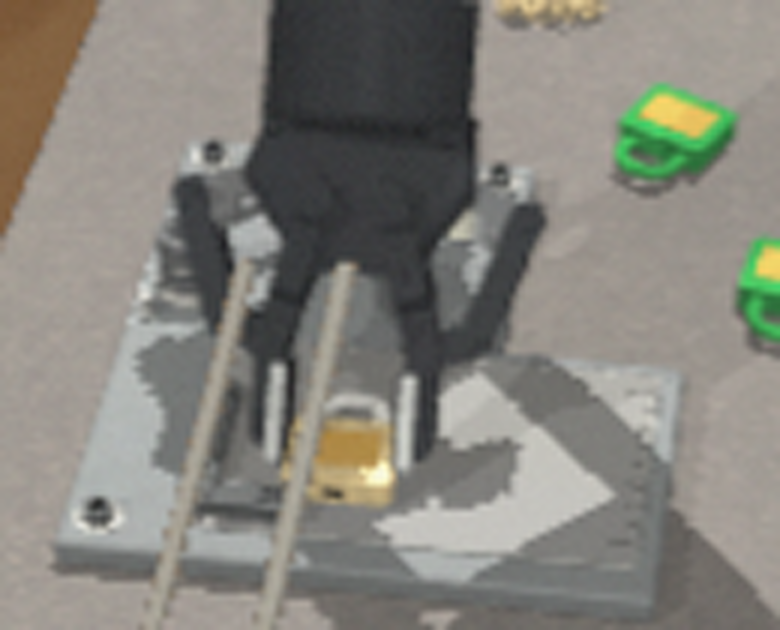

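View pics/top_l.png

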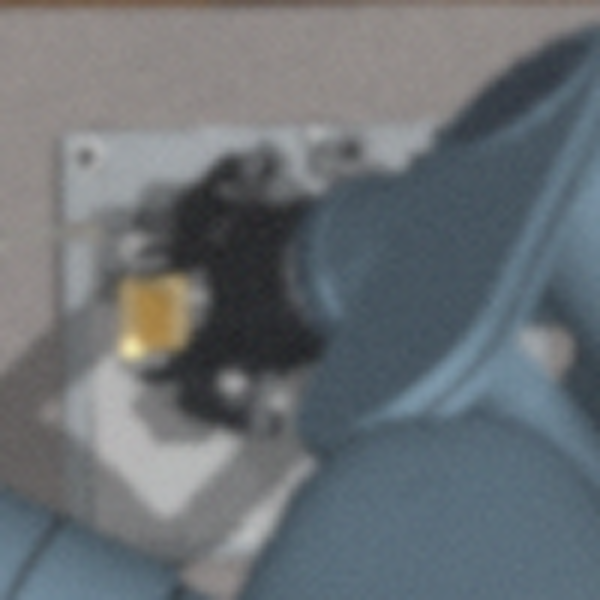

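>>> arm_command([
  {"offset": [0,-1.5,0.3],"dr": [0,0,0],"grip": 36},
  {"offset": [0,-1.8,0.5],"dr": [0,0,0],"grip": 44},
  {"offset": [0,-1.8,0.5],"dr": [0,0,0],"grip": 48},
  {"offset": [0,-14,19],"dr": [0,0,0],"grip": 48},
  {"offset": [0,-27,37],"dr": [0,0,0],"grip": 48},
  {"offset": [-20,-27,37],"dr": [0,0,0],"grip": 20},
  {"offset": [-40,-27,37],"dr": [0,0,0],"grip": 0},
  {"offset": [-40,-27,37],"dr": [0,0,0],"grip": 0},
])

```text
time: 12.2
tool_pos: [519.9, 26.1, 57.8]
orientation: [-0.461, -0.004, 0.007, 0.887]
wrist_force: [-0.2, 0.4, 0.3]
grip_width: 0.06
```

```bash
python3 look.py m side top
```

```text
12.2 [519.9  26.1  57.8] [-0.53  0.53  1.79  0.55  1.22 -0.84] [-0.2  0.4  0.3] 5.1 [-0.4612, -0.0035, 0.0074, 0.8873]
```

View pics/side_m.png

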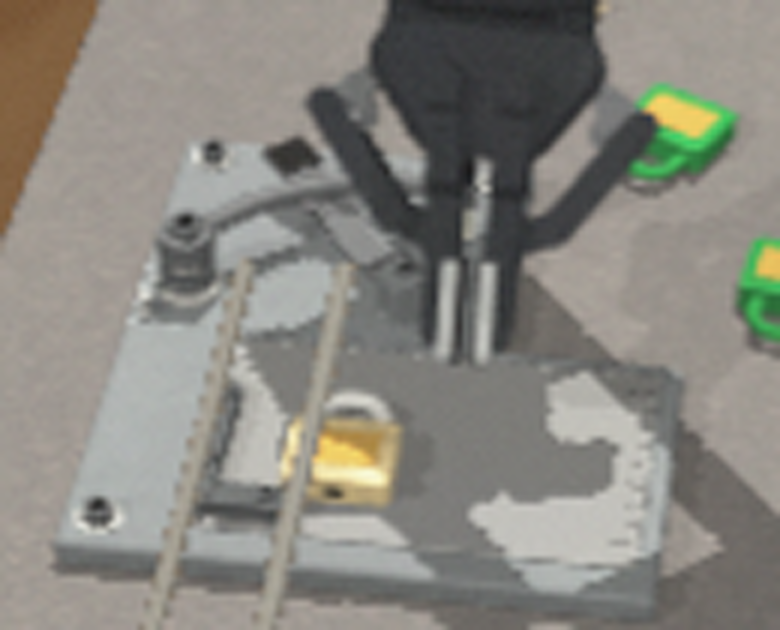

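View pics/top_m.png

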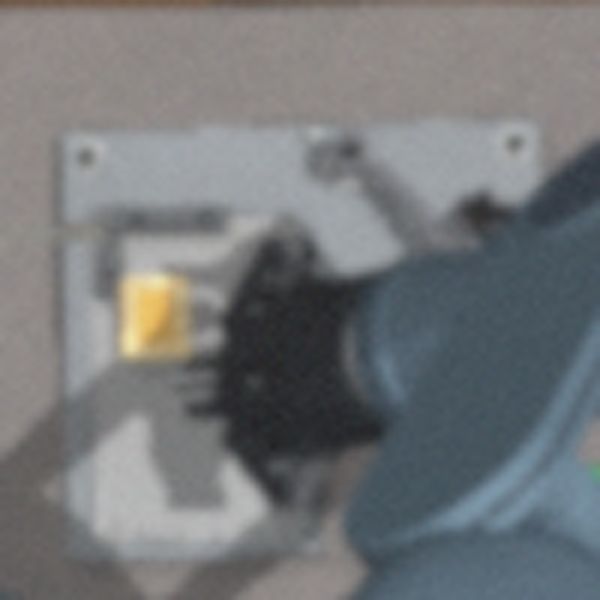

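>>> arm_command([
  {"offset": [0,7,-12],"dr": [0,0,0],"grip": 0},
  {"offset": [0,14,-24],"dr": [0,0,0],"grip": 0},
  {"offset": [0,21,-35.5],"dr": [0,0,0],"grip": 0},
  {"offset": [0,21,-35.5],"dr": [0,0,0],"grip": 0},
  {"offset": [3,21,-35.5],"dr": [0,0,0],"grip": 0},
])

```text
time: 12.8
tool_pos: [524.4, 47.0, 21.4]
orientation: [-0.461, -0.004, 0.008, 0.887]
wrist_force: [-0.6, -0.5, 0.3]
grip_width: -0.003
```

>>> arm_command([
  {"offset": [3,0,0],"dr": [0,0,0],"grip": 0},
  {"offset": [6,0,0],"dr": [0,0,0],"grip": 0},
  {"offset": [9,0,0],"dr": [0,0,0],"grip": 0},
  {"offset": [12,0,0],"dr": [0,0,0],"grip": 0},
  {"offset": [14,0,0],"dr": [0,0,0],"grip": 0},
  {"offset": [14,0,0],"dr": [0,0,0],"grip": 0},
])

```text
time: 13.4
tool_pos: [539.4, 46.1, 22.2]
orientation: [-0.462, -0.005, 0.007, 0.887]
wrist_force: [0.1, -1.2, 0.7]
grip_width: 0.003
```

```bash
python3 look.py n side
```

```text
13.4 [539.4  46.1  22.2] [-0.48  0.6   1.78  0.59  1.15 -0.85] [ 0.1 -1.2  0.7] 0.2 [-0.4619, -0.0046, 0.0067, 0.8869]
```

View pics/side_n.png

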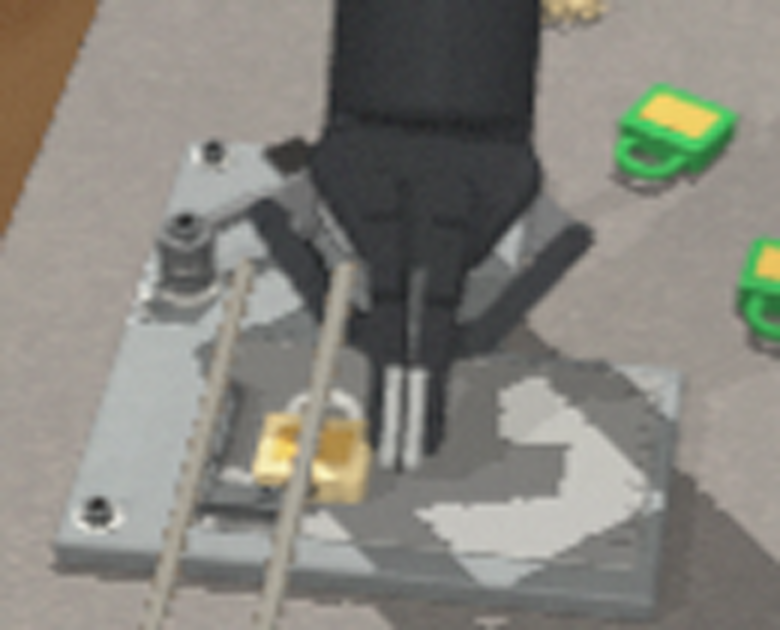

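>>> arm_command([
  {"offset": [3,0,0],"dr": [0,0,0],"grip": 0},
  {"offset": [5,0,0],"dr": [0,0,0],"grip": 0},
  {"offset": [7,0,0],"dr": [0,0,0],"grip": 0},
  {"offset": [8,0,0],"dr": [0,0,0],"grip": 0},
  {"offset": [8,0,0],"dr": [0,0,0],"grip": 0},
])

```text
time: 13.95
tool_pos: [547.1, 46.2, 22.1]
orientation: [-0.462, -0.004, 0.007, 0.887]
wrist_force: [-1.0, 0.2, 1.4]
grip_width: 0.001
```

>>> arm_command([
  {"offset": [1,0,0],"dr": [0,0,0],"grip": 0},
  {"offset": [2,0,0],"dr": [0,0,0],"grip": 0},
  {"offset": [2,0,0],"dr": [0,0,0],"grip": 0},
])

```text
time: 14.25
tool_pos: [549.1, 46.2, 22.1]
orientation: [-0.462, -0.004, 0.007, 0.887]
wrist_force: [-1.5, -0.7, 0.8]
grip_width: -0.006
```

```bash
python3 look.py o side top
```

```text
14.25 [549.1  46.2  22.1] [-0.47  0.61  1.75  0.59  1.16 -0.83] [-1.5 -0.7  0.8] -0.5 [-0.4619, -0.0044, 0.0068, 0.8869]
```

View pics/side_o.png

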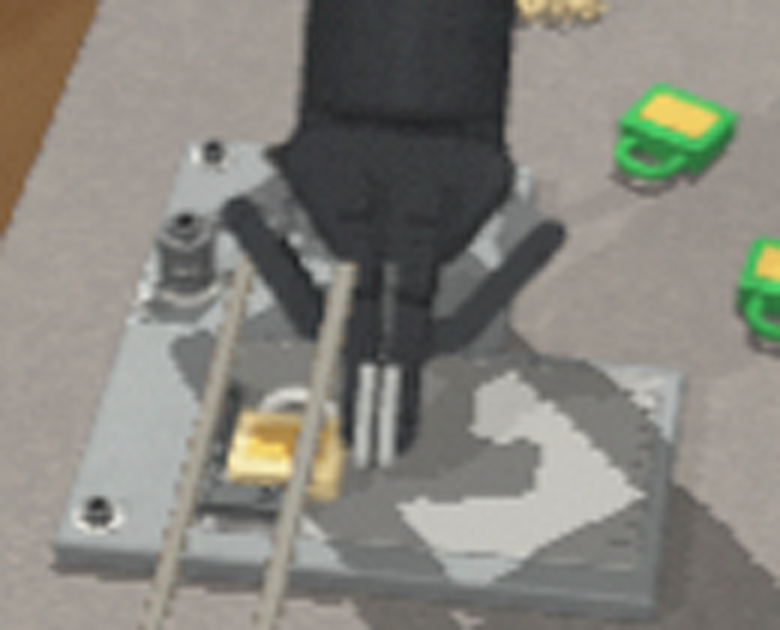

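View pics/top_o.png

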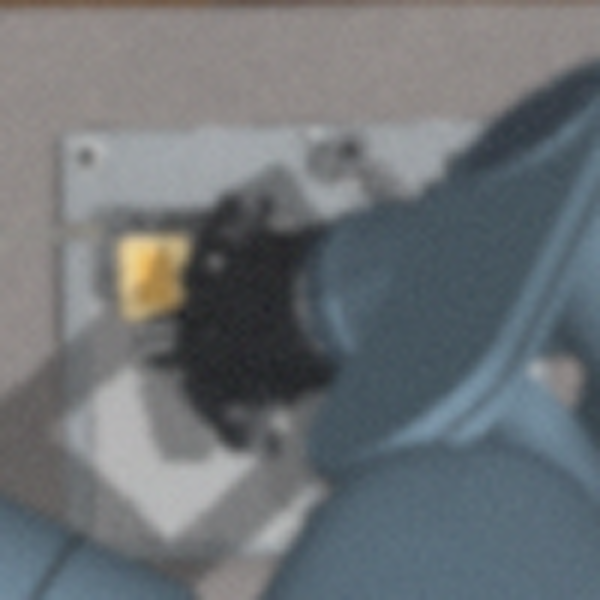

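Still free to move: only about 1.5 N, and the top view shows the padlock's far edge at row 238 with the fence near row 225. I keep pushing in small steps.

>>> arm_command([
  {"offset": [1,0,0],"dr": [0,0,0],"grip": 0},
  {"offset": [2,0,0],"dr": [0,0,0],"grip": 0},
  {"offset": [2,0,0],"dr": [0,0,0],"grip": 0},
])

```text
time: 14.65
tool_pos: [551.2, 46.2, 22.1]
orientation: [-0.462, -0.004, 0.007, 0.887]
wrist_force: [-1.2, -0.3, 1.3]
grip_width: 0.006
```

>>> arm_command([
  {"offset": [1,0,0],"dr": [0,0,0],"grip": 0},
  {"offset": [2,0,0],"dr": [0,0,0],"grip": 0},
  {"offset": [2,0,0],"dr": [0,0,0],"grip": 0},
])

```text
time: 14.95
tool_pos: [552.9, 46.3, 22.0]
orientation: [-0.462, -0.004, 0.007, 0.887]
wrist_force: [-2.4, -0.7, 1.1]
grip_width: -0.003
```

>>> arm_command([
  {"offset": [1,0,0],"dr": [0,0,0],"grip": 0},
  {"offset": [1,0,0],"dr": [0,0,0],"grip": 0},
])

```text
time: 15.15
tool_pos: [553.3, 46.5, 22.0]
orientation: [-0.462, -0.004, 0.007, 0.887]
wrist_force: [-4.7, -0.5, 1.9]
grip_width: 0.001
```

>>> arm_command([
  {"offset": [1.2,0,0],"dr": [0,0,0],"grip": 0},
  {"offset": [1.2,0,0],"dr": [0,0,0],"grip": 0},
  {"offset": [1.2,0,0],"dr": [0,0,0],"grip": 0},
])

```text
time: 15.45
tool_pos: [553.5, 46.8, 21.9]
orientation: [-0.461, -0.004, 0.008, 0.887]
wrist_force: [-6.7, -0.6, 2.5]
grip_width: -0.004
```

```bash
python3 look.py p side top
```

```text
15.45 [553.5  46.8  21.9] [-0.47  0.62  1.74  0.58  1.17 -0.82] [-6.7 -0.6  2.5] -0.4 [-0.4613, -0.0035, 0.0082, 0.8872]
```

View pics/side_p.png

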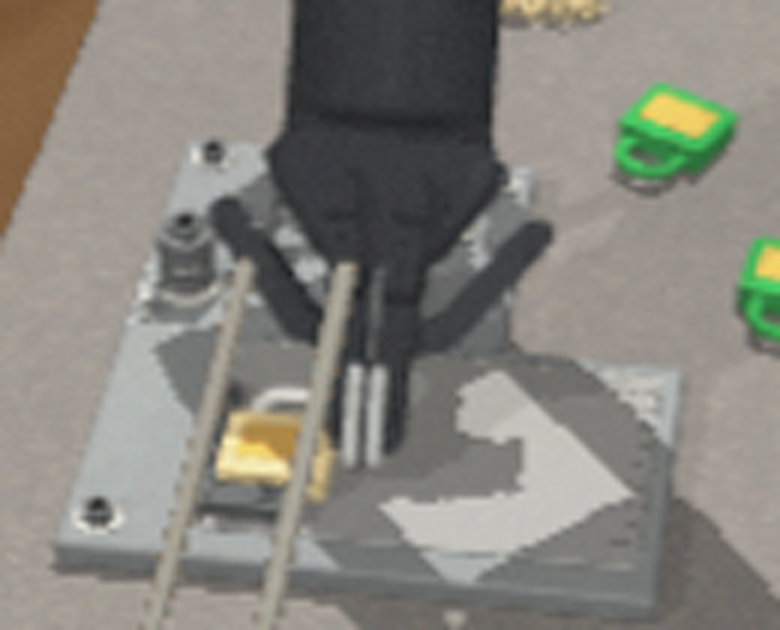

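View pics/top_p.png

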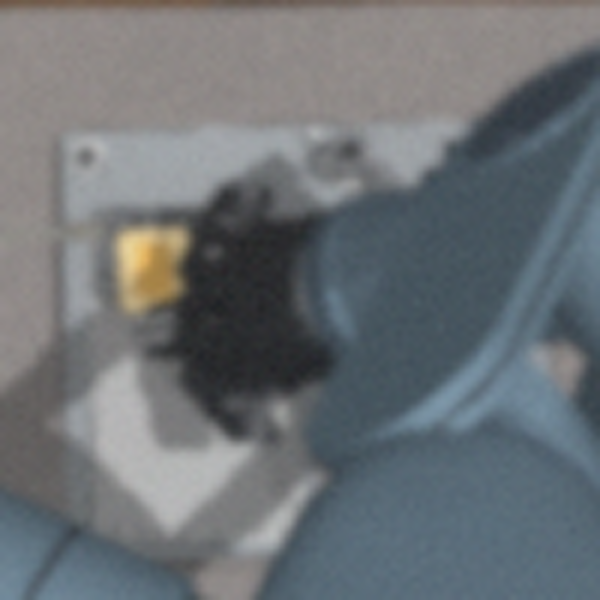

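Run:
```python
from plan import *
json.dump(dict(p=[547.0,6,82],q=ori(.0136,*leanperp(.0136,35)).as_quat().tolist()),open("cmd.json","w"))
print(j2w(30,-38))
plan([((584,-16,82),.0136,0,0),((584,-16,17),.0136,0,0)])
```

```text
[585.01400971 -15.38849839   0.        ]
{"offset": [37.0, -22.0, 0.0] ,"dr": [-0.611, -0.008, 0.0] }
{"offset": [37.0, -22.0, -65.0] ,"dr": [-0.611, -0.008, 0.0] }
```

>>> arm_command([
  {"offset": [-5,0,0],"dr": [0,0,0],"grip": 0},
  {"offset": [-8,0,0],"dr": [0,0,0],"grip": 0},
  {"offset": [-8,-20,30],"dr": [0,0,0],"grip": 0},
  {"offset": [-8,-40,60],"dr": [0,0,0],"grip": 0},
  {"offset": [-8,-41,60],"dr": [0,0,0],"grip": 0},
])

```text
time: 16.05
tool_pos: [550.7, 1.8, 85.4]
orientation: [-0.464, -0.007, 0.004, 0.886]
wrist_force: [-0.3, -0.3, 0.6]
grip_width: -0.001
```

>>> arm_command([
  {"offset": [10,-20,0],"dr": [-0.15,0,0],"grip": 0},
  {"offset": [36,-20,0],"dr": [-0.611,-0.008,0],"grip": 0},
  {"offset": [36,-20,0],"dr": [-0.611,-0.008,0],"grip": 0},
  {"offset": [36,-20,0],"dr": [-0.611,-0.008,0],"grip": 0},
  {"offset": [36,-20,0],"dr": [-0.611,-0.008,0],"grip": 0},
  {"offset": [36,-20,0],"dr": [-0.611,-0.008,0],"grip": 0},
])

```text
time: 16.65
tool_pos: [582.9, -12.8, 81.8]
orientation: [-0.706, -0.007, 0.007, 0.708]
wrist_force: [0.3, -0.3, -1.1]
grip_width: -0.001
```

```bash
python3 look.py q side top
```

```text
16.65 [582.9 -12.8  81.8] [-0.21  0.45  1.64  0.    1.05 -0.23] [ 0.3 -0.3 -1.1] -0.1 [-0.7065, -0.0068, 0.0073, 0.7076]
```

View pics/side_q.png

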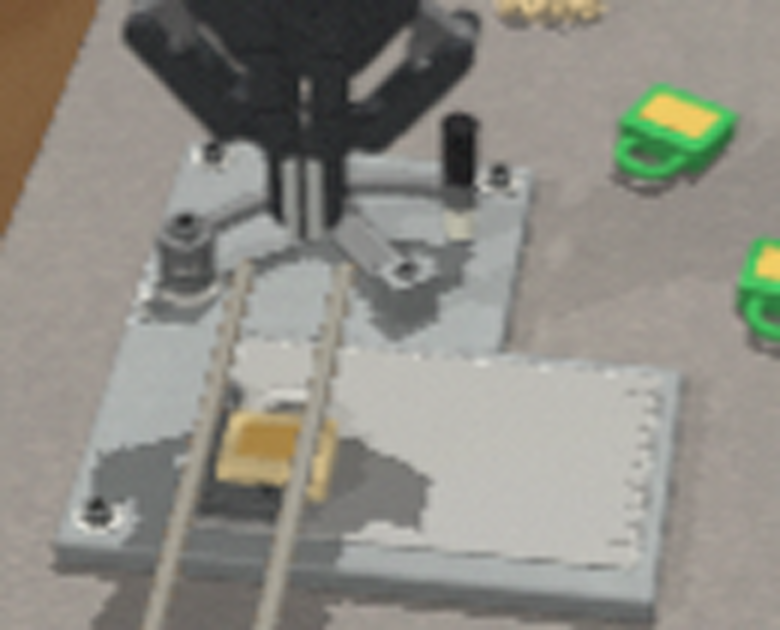

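View pics/top_q.png

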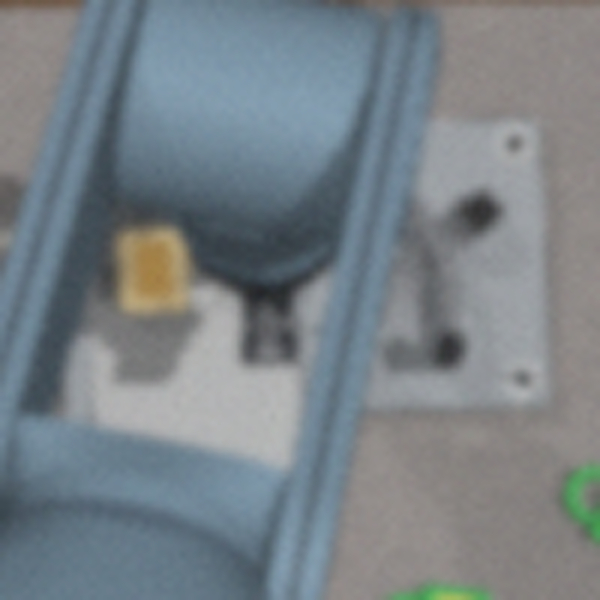

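>>> arm_command([
  {"offset": [2,-2,-40],"dr": [0,0,0],"grip": 0},
  {"offset": [2,-2,-65],"dr": [0,0,0],"grip": 0},
  {"offset": [2,-2,-65],"dr": [0,0,0],"grip": 0},
  {"offset": [2,-2,-65],"dr": [0,0,0],"grip": 0},
])

```text
time: 17.15
tool_pos: [584.9, -18.6, 16.2]
orientation: [-0.707, -0.004, 0.005, 0.707]
wrist_force: [-0.4, -0.5, -0.3]
grip_width: 0.0
```

>>> arm_command([
  {"offset": [0,3,0],"dr": [0,0,0],"grip": 0},
  {"offset": [0,6,0],"dr": [0,0,0],"grip": 0},
  {"offset": [0,8,0],"dr": [0,0,0],"grip": 0},
  {"offset": [0,8,0],"dr": [0,0,0],"grip": 0},
])

```text
time: 17.55
tool_pos: [585.2, -8.4, 17.3]
orientation: [0.707, 0.006, -0.006, -0.707]
wrist_force: [-0.3, 0.1, -0.5]
grip_width: 0.004
```

>>> arm_command([
  {"offset": [0,1,0],"dr": [0,0,0],"grip": 0},
  {"offset": [0,2,0],"dr": [0,0,0],"grip": 0},
  {"offset": [0,2,0],"dr": [0,0,0],"grip": 0},
])

```text
time: 17.85
tool_pos: [585.2, -6.6, 17.1]
orientation: [0.707, 0.006, -0.006, -0.707]
wrist_force: [-0.9, 0.1, 0.7]
grip_width: 0.001
```

>>> arm_command([
  {"offset": [0,1,0],"dr": [0,0,0],"grip": 0},
  {"offset": [0,2,0],"dr": [0,0,0],"grip": 0},
  {"offset": [0,2,0],"dr": [0,0,0],"grip": 0},
])

```text
time: 18.15
tool_pos: [585.2, -4.6, 17.1]
orientation: [0.707, 0.006, -0.006, -0.707]
wrist_force: [0.4, -0.4, 1.0]
grip_width: -0.0
```

>>> arm_command([
  {"offset": [0,1,0],"dr": [0,0,0],"grip": 0},
  {"offset": [0,2,0],"dr": [0,0,0],"grip": 0},
  {"offset": [0,2,0],"dr": [0,0,0],"grip": 0},
])

```text
time: 18.45
tool_pos: [585.2, -3.1, 17.1]
orientation: [0.707, 0.006, -0.006, -0.707]
wrist_force: [-1.8, -1.5, 0.0]
grip_width: 0.001
```

```bash
python3 look.py r side
```

```text
18.45 [585.2  -3.1  17.1] [-0.2   0.54  1.69 -0.    0.91 -0.21] [-1.8 -1.5  0. ] 0.0 [0.7075, 0.0057, -0.0061, -0.7067]
```

View pics/side_r.png

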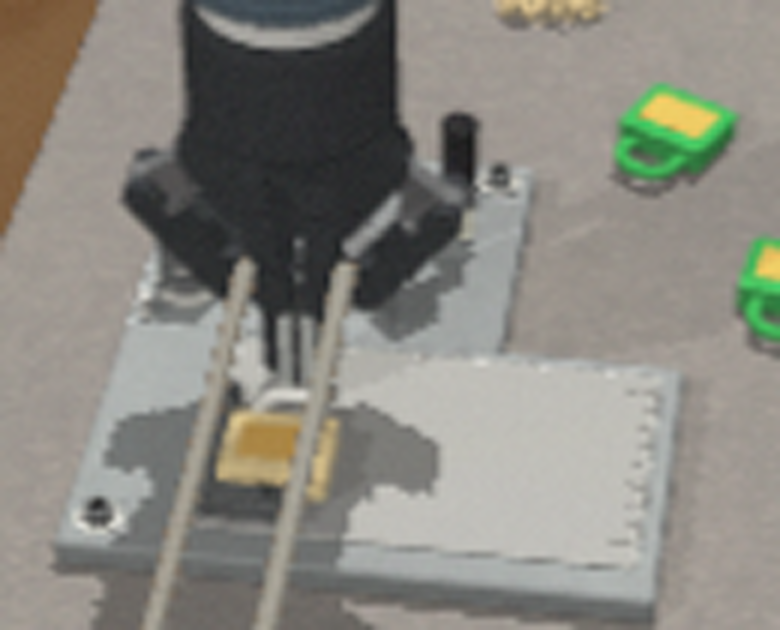

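>>> arm_command([
  {"offset": [0,1,0],"dr": [0,0,0],"grip": 0},
  {"offset": [0,1.5,0],"dr": [0,0,0],"grip": 0},
  {"offset": [0,1.5,0],"dr": [0,0,0],"grip": 0},
])

```text
time: 18.8
tool_pos: [585.2, -2.7, 17.1]
orientation: [0.708, 0.006, -0.006, -0.706]
wrist_force: [-0.4, -6.3, 0.8]
grip_width: -0.003
```

>>> arm_command([
  {"offset": [0,1,0],"dr": [0,0,0],"grip": 0},
  {"offset": [0,1.5,0],"dr": [0,0,0],"grip": 0},
  {"offset": [0,1.5,0],"dr": [0,0,0],"grip": 0},
])

```text
time: 19.1
tool_pos: [585.2, -2.5, 17.2]
orientation: [0.709, 0.006, -0.006, -0.706]
wrist_force: [-2.3, -12.9, -0.1]
grip_width: 0.001
```

>>> arm_command([
  {"offset": [0,-4,0],"dr": [0,0,0],"grip": 0},
  {"offset": [0,-12,0],"dr": [0,0,0],"grip": 0},
  {"offset": [0,-12,40],"dr": [0,0,0],"grip": 0},
  {"offset": [0,-20,80],"dr": [0,0,0],"grip": 0},
  {"offset": [-30,-50,80],"dr": [0,0,0],"grip": 0},
  {"offset": [-60,-80,80],"dr": [0,0,0],"grip": 0},
  {"offset": [-90,-110,80],"dr": [0,0,0],"grip": 0},
  {"offset": [-90,-110,80],"dr": [0,0,0],"grip": 0},
])

```text
time: 19.9
tool_pos: [492.0, -112.1, 97.1]
orientation: [0.707, 0.004, -0.006, -0.707]
wrist_force: [0.8, 0.8, 0.3]
grip_width: -0.001
```

```bash
python3 look.py s side top
python3 - <<'E'
from h import *
s=load("side_s");t=load("top_s")
cropim(s,240,230,280,262,16,"pics/sps.png"); cropim(t,232,180,272,210,16,"pics/tps.png")
E
```

```text
19.9 [ 492.  -112.1   97.1] [-0.44  0.31  1.82 -0.    1.01 -0.46] [0.8 0.8 0.3] -0.0 [0.7073, 0.0037, -0.0055, -0.7069]
```

View pics/sps.png

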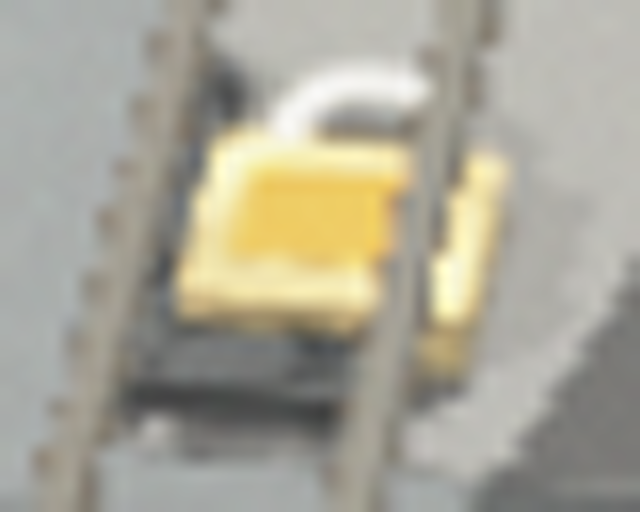

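View pics/tps.png

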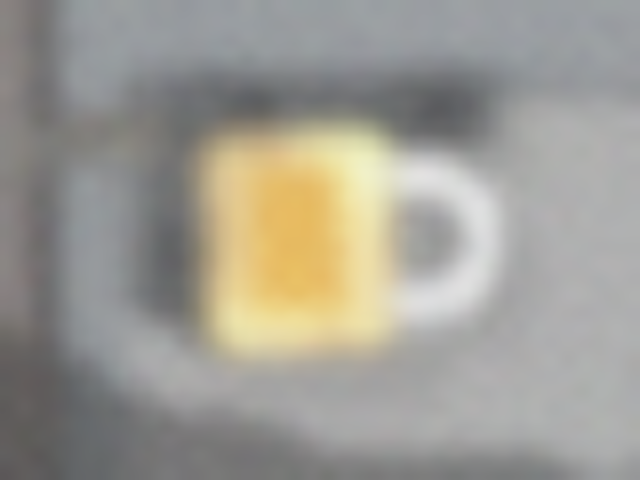

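View pics/top_s.png

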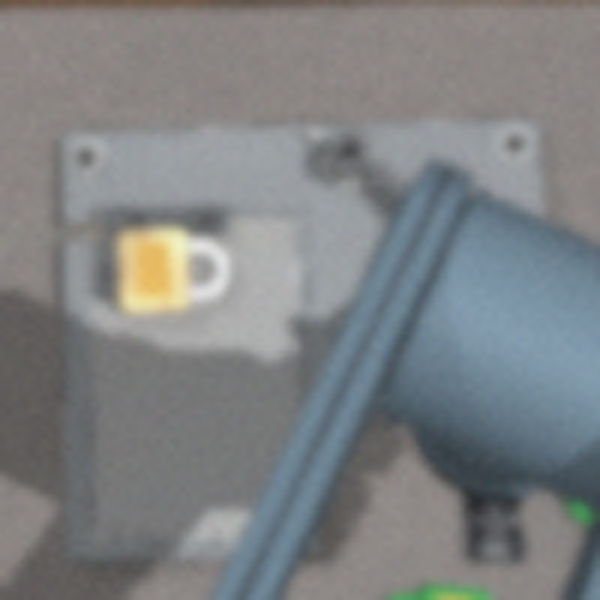

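Run:
```python
from fit import *
t=load("top_s");s=load("side_s")
c=np.array([[20,16.8],[20,-16.8],[-20,-16.8],[-20,16.8]])
pt=np.array([[200,138],[388,128],[393,345],[208,352]])/16+[232-.47,180-.47]
jig=np.array([554.5,22.2,.0136])
cs=c[[1,2,0]]
ps=np.array([[222,140],[508,160],[182,308]])/16+[240-.47,230-.47]
ft=lambda p:(proj(t,W(p,c,26.5))-pt).ravel()
fs=lambda p:(proj(s,W(p,cs,26.5))-ps).ravel()
for f in(ft,fs,lambda p:np.r_[ft(p),fs(p)]):
    r=least_squares(f,[580,40,0]);p=r.x;d=p[:2]-jig[:2]
    print((d[0]+.0136*d[1]).round(1),(d[1]-.0136*d[0]).round(1),(p[2]-jig[2]).round(3),r.fun.round(1))
```

```text
30.7 21.7 0.011 [ 0.2 -0.  -0.2  0.1 -0.1 -0.1  0.1 -0. ]
28.4 24.2 0.034 [-0.1  0.   0.1  0.   0.  -0.1]
29.5 22.6 0.021 [-0.2  0.4 -0.6  0.5 -0.3  0.3 -0.1  0.4 -0.3 -0.6 -0.2 -0.4 -0.4 -0.7]
```

Run:
```python
from plan import *
json.dump(dict(p=[492,-112,97],q=ori(.0136).as_quat().tolist()),open("cmd.json","w"))
l=leanperp(.0136,35)
plan([((520,-40,92),.0136,*l),((540,8,82),.0136,*l)])
```

```text
{"offset": [28, 72, -5] ,"dr": [0.611, 0.008, -0.0] }
{"offset": [48, 120, -15] ,"dr": [0.611, 0.008, -0.0] }
```

>>> arm_command([
  {"offset": [28,72,-5],"dr": [0.611,0.008,0],"grip": 0},
  {"offset": [28,72,-5],"dr": [0.611,0.008,0],"grip": 0},
  {"offset": [28,72,-5],"dr": [0.611,0.008,0],"grip": 0},
  {"offset": [48,120,-15],"dr": [0.611,0.008,0],"grip": 0},
  {"offset": [48,120,-15],"dr": [0.611,0.008,0],"grip": 0},
  {"offset": [48,120,-15],"dr": [0.611,0.008,0],"grip": 0},
  {"offset": [48,120,-15],"dr": [0.611,0.008,0],"grip": 0},
])

```text
time: 20.7
tool_pos: [543.4, 10.5, 82.2]
orientation: [-0.463, -0.005, 0.008, 0.886]
wrist_force: [-0.0, 0.5, 0.3]
grip_width: -0.001
```

```bash
python3 look.py t side
python3 - <<'E'
from plan import *
from station import robot
M=R.from_quat(robot.get_obs()["orientation"]); print((M*ori(.0136,*leanperp(.0136,35)).inv()).as_rotvec())
E
```

```text
20.7 [543.4  10.5  82.2] [-0.53  0.53  1.7   0.53  1.3  -0.8 ] [-0.   0.5  0.3] -0.1 [-0.4628, -0.005, 0.0075, 0.8864]
[-0.00254728 -0.00278423  0.00428576]
```

View pics/side_t.png

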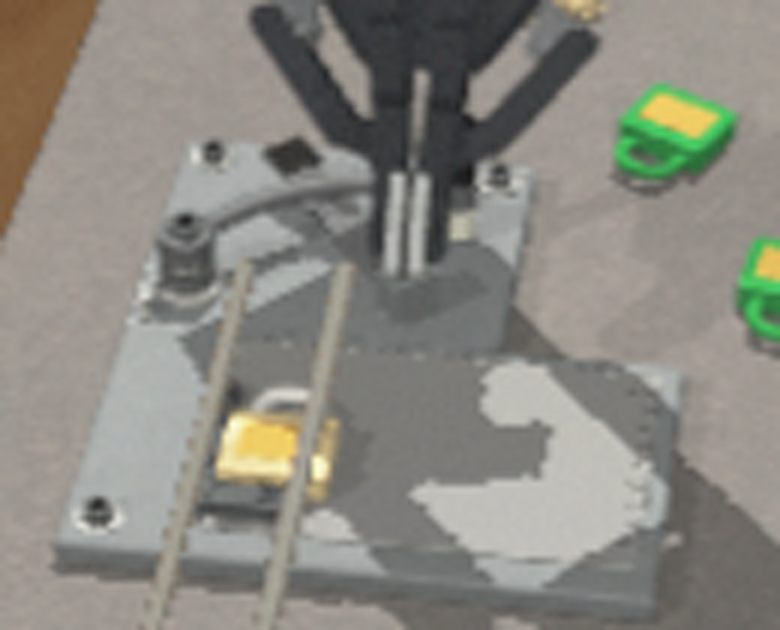

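>>> arm_command([
  {"offset": [-2,20,-30],"dr": [0,0,0],"grip": 0},
  {"offset": [-2,39,-60],"dr": [0,0,0],"grip": 0},
  {"offset": [-2,39,-60],"dr": [0,0,0],"grip": 0},
  {"offset": [5,39,-60],"dr": [0,0,0],"grip": 0},
  {"offset": [10,39,-60],"dr": [0,0,0],"grip": 0},
  {"offset": [12,39,-60],"dr": [0,0,0],"grip": 0},
  {"offset": [12,39,-60],"dr": [0,0,0],"grip": 0},
])

```text
time: 21.45
tool_pos: [554.2, 48.7, 23.3]
orientation: [-0.462, -0.004, 0.008, 0.887]
wrist_force: [-7.1, -0.0, 2.7]
grip_width: 0.002
```

>>> arm_command([
  {"offset": [1,0,0],"dr": [0,0,0],"grip": 0},
  {"offset": [2,0,0],"dr": [0,0,0],"grip": 0},
  {"offset": [2,0,0],"dr": [0,0,0],"grip": 0},
])

```text
time: 21.75
tool_pos: [554.6, 48.8, 23.2]
orientation: [-0.462, -0.003, 0.009, 0.887]
wrist_force: [-12.4, -2.9, 4.6]
grip_width: -0.003
```

>>> arm_command([
  {"offset": [-6,0,0],"dr": [0,0,0],"grip": 0},
  {"offset": [-12,0,0],"dr": [0,0,0],"grip": 0},
  {"offset": [-12,-26,38],"dr": [0,0,0],"grip": 0},
  {"offset": [-12,-52,76],"dr": [0,0,0],"grip": 0},
  {"offset": [-12,-90,110],"dr": [0,0,0],"grip": 0},
  {"offset": [-12,-90,110],"dr": [0,0,0],"grip": 0},
])

```text
time: 22.35
tool_pos: [549.2, -47.0, 137.0]
orientation: [-0.466, -0.008, 0.002, 0.885]
wrist_force: [-0.5, 0.1, -0.6]
grip_width: 0.001
```

```bash
python3 look.py u side
python3 - <<'E'
from plan import *
from station import robot
o=robot.get_obs()
json.dump(dict(p=o["tool_pos"].tolist(),q=ori(.0136,*leanperp(.0136,35)).as_quat().tolist()),open("cmd.json","w"))
print(j2w(53,-139,33))
plan([((590,-90,130),.6,0,0)])
plan([((609.4,-116,80),1.5,0,0)])
E
```

```text
22.35 [549.2 -47.  137. ] [-0.61  0.49  1.6   0.49  1.44 -0.79] [-0.5  0.1 -0.6] 0.1 [-0.4655, -0.0082, 0.0023, 0.885]
[ 609.38544036 -116.0663677    33.        ]
{"offset": [42.2, -45.4, -5.0] ,"dr": [-0.591, -0.187, 0.568] }
{"offset": [19.4, -26.0, -50.0] ,"dr": [0.0, 0.0, 0.9] }
```

View pics/side_u.png

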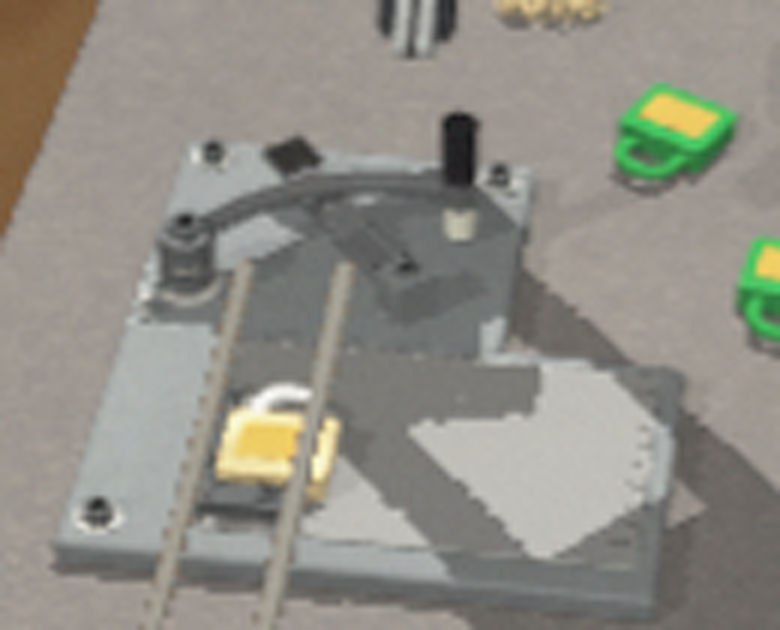

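>>> arm_command([
  {"offset": [42,-45,-5],"dr": [-0.591,-0.187,0.568],"grip": 0},
  {"offset": [42,-45,-5],"dr": [-0.591,-0.187,0.568],"grip": 0},
  {"offset": [42,-45,-5],"dr": [-0.591,-0.187,0.568],"grip": 0},
  {"offset": [42,-45,-5],"dr": [-0.591,-0.187,0.568],"grip": 0},
  {"offset": [42,-45,-5],"dr": [-0.591,-0.187,0.568],"grip": 0},
  {"offset": [42,-45,-5],"dr": [-0.591,-0.187,0.568],"grip": 0},
  {"offset": [63,-74,-57],"dr": [-0.591,-0.187,0.568],"grip": 0},
  {"offset": [63,-74,-57],"dr": [-0.591,-0.187,0.568],"grip": 0},
])

```text
time: 23.2
tool_pos: [607.0, -113.6, 71.6]
orientation: [-0.674, -0.209, 0.212, 0.676]
wrist_force: [-0.4, 0.1, -1.1]
grip_width: 0.0
```

>>> arm_command([
  {"offset": [0,0,0],"dr": [0,0,0],"grip": 0},
  {"offset": [0,0,0],"dr": [0,0,0],"grip": 0},
  {"offset": [0,0,0],"dr": [0,0,0],"grip": 0},
])

```text
time: 23.5
tool_pos: [608.4, -114.7, 76.0]
orientation: [0.676, 0.21, -0.21, -0.675]
wrist_force: [0.7, -0.3, -0.4]
grip_width: -0.001
```

```bash
python3 look.py v side top;  python3 - <<'E'
from plan import *
from station import robot
M=R.from_quat(robot.get_obs()["orientation"]).as_matrix(); print(M.round(3))
E
```

```text
23.5 [ 608.4 -114.7   76. ] [-0.37  0.52  1.55 -0.    1.07 -0.97] [ 0.7 -0.3 -0.4] -0.1 [0.6756, 0.2101, -0.2096, -0.6749]
[[ 0.824  0.002 -0.567]
 [ 0.567 -0.001  0.824]
 [ 0.001 -1.    -0.002]]
```

View pics/side_v.png

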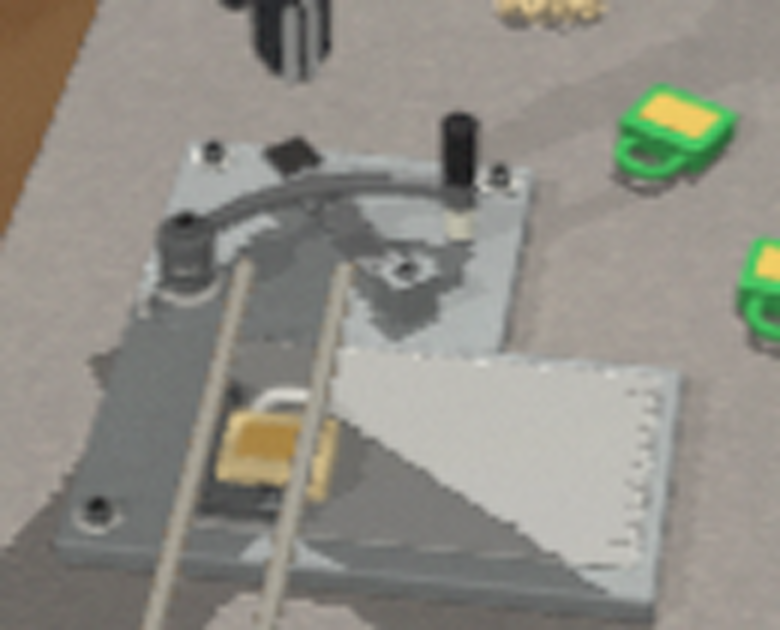

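View pics/top_v.png

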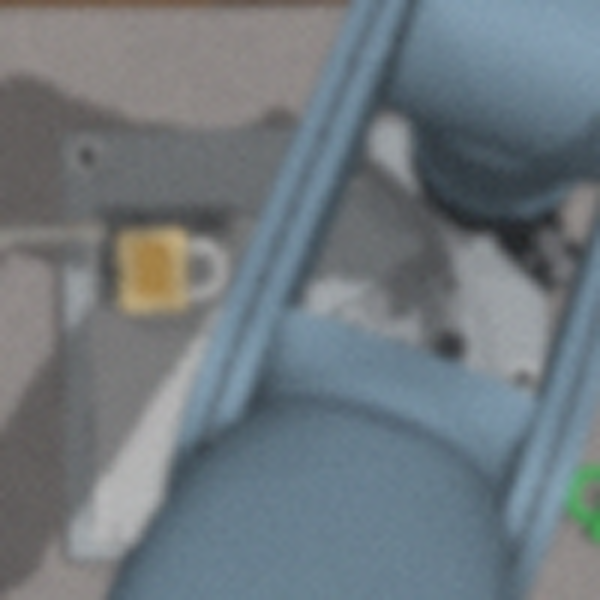

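>>> arm_command([
  {"offset": [2.5,-4,-20],"dr": [0,0,0],"grip": 0},
  {"offset": [2.5,-4,-38],"dr": [0,0,0],"grip": 0},
  {"offset": [2.5,-4,-38],"dr": [0,0,0],"grip": 0},
  {"offset": [2.5,-4,-38],"dr": [0,0,0],"grip": 0},
])

```text
time: 24.0
tool_pos: [610.7, -118.7, 37.7]
orientation: [0.675, 0.21, -0.21, -0.675]
wrist_force: [0.8, 0.3, 0.1]
grip_width: 0.0
```

```bash
python3 look.py w side
```

```text
24.0 [ 610.7 -118.7   37.7] [-0.37  0.57  1.58 -0.    1.   -0.97] [0.8 0.3 0.1] 0.0 [0.6755, 0.21, -0.21, -0.6749]
```

View pics/side_w.png

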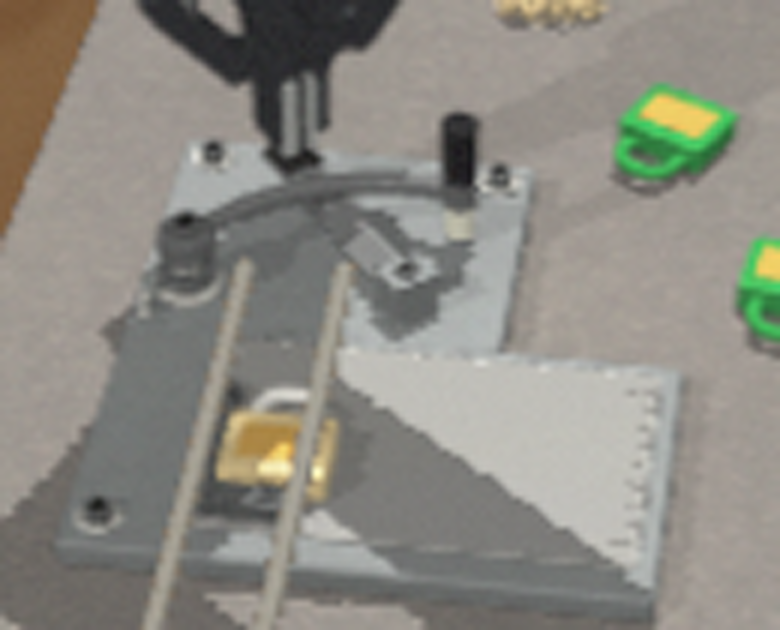

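The finger ends sit over the tab at (292,158) and clear of the bar, so I press now.

>>> arm_command([
  {"offset": [0,0,-4],"dr": [0,0,0],"grip": 0},
  {"offset": [0,0,-7],"dr": [0,0,0],"grip": 0},
  {"offset": [0,0,-10],"dr": [0,0,0],"grip": 0},
  {"offset": [0,0,-12],"dr": [0,0,0],"grip": 0},
  {"offset": [0,0,-12.5],"dr": [0,0,0],"grip": 0},
  {"offset": [0,0,-12.5],"dr": [0,0,0],"grip": 0},
])

```text
time: 24.65
tool_pos: [611.9, -119.5, 25.2]
orientation: [0.676, 0.211, -0.209, -0.674]
wrist_force: [3.1, -2.6, 3.9]
grip_width: 0.002
```

```bash
python3 look.py x side
```

```text
24.65 [ 611.9 -119.5   25.2] [-0.37  0.58  1.58 -0.    0.97 -0.97] [ 3.1 -2.6  3.9] 0.2 [0.6761, 0.2106, -0.2093, -0.6743]
```

View pics/side_x.png

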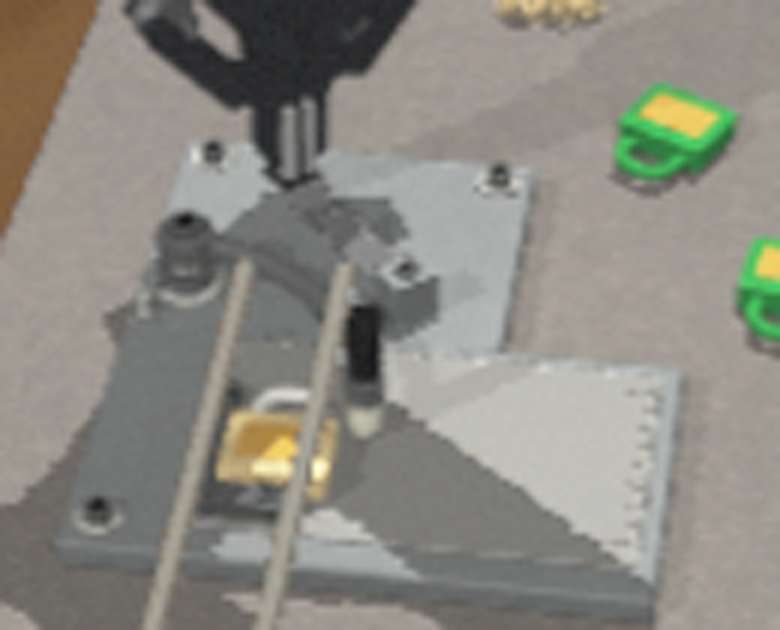

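>>> arm_command([
  {"offset": [0,0,0],"dr": [0,0,0],"grip": 0},
  {"offset": [0,0,20],"dr": [0,0,0],"grip": 0},
  {"offset": [0,0,60],"dr": [0,0,0],"grip": 0},
  {"offset": [-10,-40,100],"dr": [0,0,0],"grip": 0},
  {"offset": [-50,-90,110],"dr": [0,0,0],"grip": 0},
  {"offset": [-100,-120,110],"dr": [0,0,0],"grip": 0},
  {"offset": [-150,-140,110],"dr": [0,0,0],"grip": 0},
  {"offset": [-150,-140,110],"dr": [0,0,0],"grip": 0},
])

```text
time: 25.5
tool_pos: [456.3, -258.1, 133.2]
orientation: [-0.674, -0.208, 0.211, 0.677]
wrist_force: [0.5, 0.2, 0.2]
grip_width: 0.001
```

```bash
python3 look.py y side top;  python3 - <<'E'
from h import *
s=load("side_y");t=load("top_y")
cropim(s,235,215,285,262,12,"pics/spy.png"); cropim(t,232,172,292,212,12,"pics/tpy.png")
E
```

```text
25.5 [ 456.3 -258.1  133.2] [-0.73  0.3   1.73 -0.    1.11 -1.33] [0.5 0.2 0.2] 0.1 [-0.6738, -0.2083, 0.2109, 0.6769]
```

View pics/spy.png

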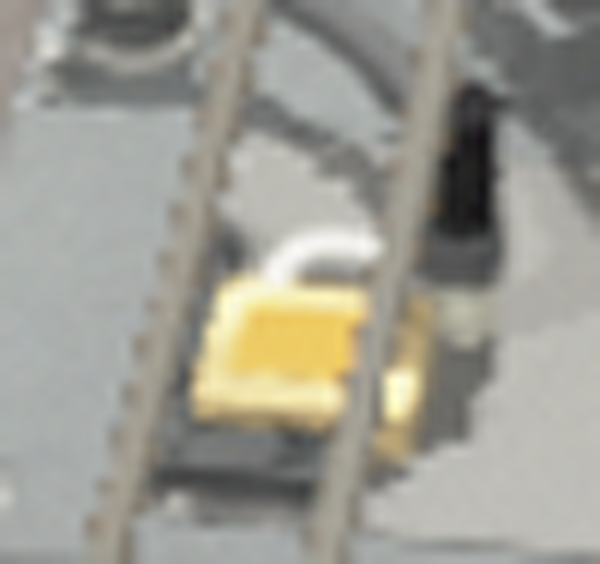

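View pics/tpy.png

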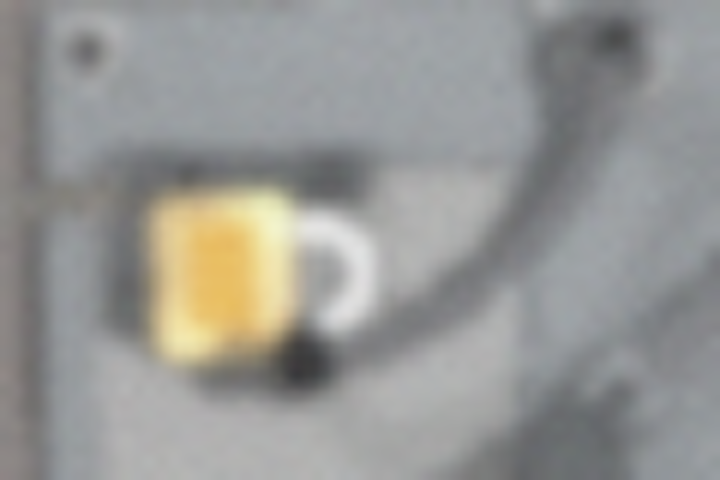

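View pics/side_y.png

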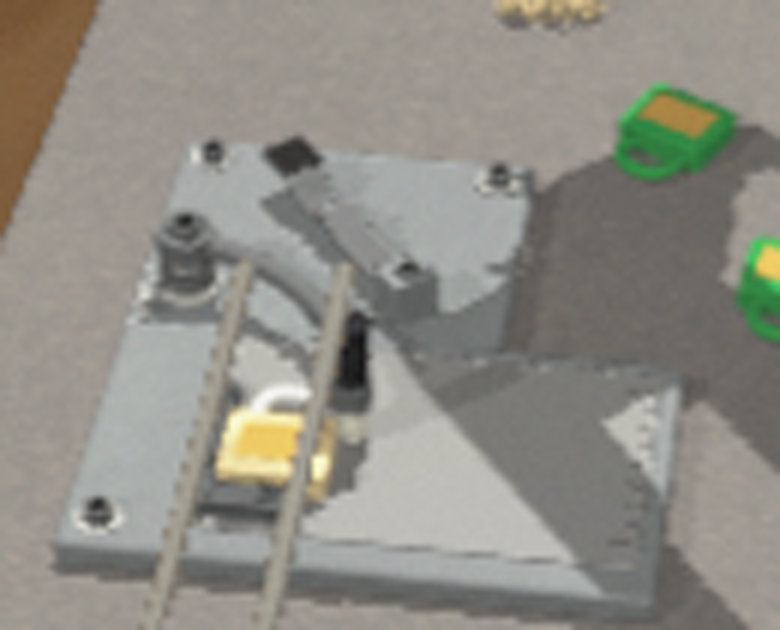

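Run:
```python
from fit import *
from station import robot
jig=np.array([554.5,22.2,.0136])
t=load("top_y");s=load("side_y")
P=atz(t,[[303/12+232-.46,360/12+172-.46]],66)[0]; d=P[:2]-jig[:2]; x,y=d[0]+.0136*d[1],d[1]-.0136*d[0]
print("knob jig",x,y,"swing",np.arctan2(y+75.6,x-83.5)-np.arctan2(83.6,-71.5))
p=jig
def kn(sw):
    a=np.arctan2(83.6,-71.5)+sw; return W(p,[[83.5+110*np.cos(a),-75.6+110*np.sin(a)]],70)
for sw in(0,.08,.15,.2):print(sw,((proj(t,kn(sw))[0]+.46-[232,172])*12).round(),((proj(s,kn(sw))[0]+.42-[215,170])*6).round())
t0=load("top0"); df=np.abs(t["img"].astype(int)-t0["img"]).sum(2)
s0=load("side0"); ds=np.abs(s["img"].astype(int)-s0["img"]).sum(2)
cv2.imwrite("pics/diff.png",np.clip(np.hstack([df,ds])[::1,::1],0,255).astype(np.uint8)[:, ::1]); 
im=cv2.imread("pics/diff.png"); cv2.imwrite("pics/diff2.png",cv2.resize(im,(800,300)))
```

```text
knob jig 4.158568871786556 0.7218939785652837 swing 0.09725192841839947
0 [271. 326.] [329. 331.]
0.08 [297. 352.] [350. 322.]
0.15 [321. 373.] [367. 313.]
0.2 [339. 387.] [378. 306.]
```

View pics/diff2.png

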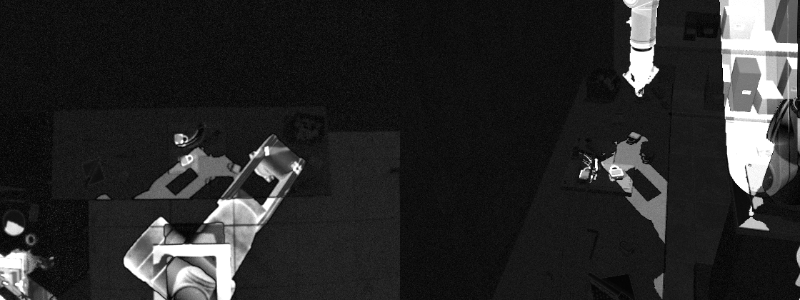

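Run:
```python
from station import robot
o=robot.get_obs();print(o["time"],o["wrist_force"]); print(robot.job_done())
```

```text
25.6 [0.21499311 0.45711914 0.24469816]
the job is handed in; nothing more can be done
None
```

The padlock is home in the corner with the arm sprung shut on it, and the job is handed in at 25.6 s of the 54 s allowed. The robot is clear and touching nothing.

**What I did:**
1. I drew the arm back by its knob until the catch took it, then let go.
2. I squared the padlock up in the gripper and slid it flat on the bed to the short stop.
3. I pushed it against the long fence, then its shackle towards the stop, then against the fence once more.
4. I pressed the catch's tab, and the arm sprang shut on the padlock.

**What the last checks showed:**
- **Seating:** the final pushes met a hard stop, about 13 N against the short stop and 12 N against the fence.
- **Padlock position:** the pictures, taken before the last fence push, put it at jig (29.5, 22.6), about 0.02 rad askew. Home is (30.0, 23.2). The two cameras differ by about 2 mm, which is within their calibration.
- **Arm:** the swing reads 0.10 raw, or about 0.085 after taking off the offset seen at the start. About 0.08 is expected on a seated padlock.
- **Other things on the desk:** comparing first and last pictures shows no change but the jig, the padlock, the robot and shadows.

**One thing disagreed:** the padlock first measured about 0.33 rad askew, not the stated 0.2 at most. Squaring it in the gripper made this harmless.

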